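Stand two power resistors in the specimen holder under the microscope

TASK

Put the two long white ceramic resistors from the grey mat into the aluminium specimen holder under the microscope, one in each of its two wells, dropped in end first so that each stands on end with an end face up for inspection (leaning on the well's wall is fine). Do not bump the microscope, and leave the short resistor and the black capacitor where they are on the mat.

Things in the scene. Friction and masses are not known exactly. Their poses are not given: they have to be found in the camera images.
- resistor_a: long white ceramic power resistor, a square bar 62 x 14 x 14 mm with a small steel terminal flush in each end, about 30 g, symmetric end for end; lies flat on the mat. Origin at the centre of its underside, x along its length, z up as it lies (bar centre 7 mm up z). Does not fit into a well lying flat (62 mm against 44 mm): it must go in end first.
- resistor_b: the second long resistor, the same as resistor_a
- resistor_a_mid (a point): the centre of resistor_a (x along its length)
- resistor_b_mid (a point): the centre of resistor_b (x along its length)
- short_resistor: a short white ceramic resistor of the same kind, 34 x 14 x 14 mm, on the mat among the others; to be left alone. Origin at the centre of its underside, x along its length
- capacitor: a black cylindrical capacitor standing on the mat, diameter 30 mm, height 40 mm; to be left alone. Origin at the centre of its underside. The mat is 2 mm thick, 290 (world x) x 320 (world y) mm; the two long resistors, the short one and the capacitor stand on it some 90 to 160 mm apart, in any order
- holder: fixed aluminium specimen holder on the microscope's base plate, 52 (x) x 82 (y) x 58 mm high, with two rectangular open wells, each 44 (x) x 30 (y) mm wide and 54 mm deep, walls 4 mm, the wall between the wells 14 mm thick. Origin at the centre of its underside (15 mm above the bench), z up, x pointing away from the robot and 30 to 60 degrees to its left, square with the microscope
- well_left (a point): centre of the mouth of the +y well, at the height of the rim (73 mm above the bench); axes as the holder
- well_right (a point): centre of the mouth of the -y well, at the height of the rim; axes as the holder
- microscope: fixed stereo microscope over the holder. Origin on the bench under its optical axis, which passes through the holder's centre; axes as the holder. Base plate 15 mm thick, from x -70 to +200 mm, y +-90 mm. Column of 26 mm diameter (48 mm at its foot) at x +170, y +60 mm. The -x side is open
- lens (a point): centre of the underside of the microscope's head, 278 mm above the bench: a ring light of 72 mm diameter, above it a body of up to 92 mm diameter, eyepieces rising to +x. It leaves no room for an upright gripper over the wells; a tool leaning back to the open side (microscope's -x) by about 35 to 45 degrees reaches them under the head

How it is judged:
By the outcome, as a careful person would: the job done as asked, in the order asked, and still so for the second after the job is handed in, with the robot touching nothing.
It also fails if it takes over 58 s, if anything falls off the work surface, if the arm or the gripper's body presses on something with over 40 N, if the wrist force passes 120 N, or if a joint passes its speed limit or range.

ROBOT

A 6-joint arm with a two-finger parallel gripper is mounted at the origin on the work surface. World frame = base frame: x ahead of the robot, y to its left, z up, the work surface at z = 0. Lengths are in m, angles in degrees, forces in N, time in s.
With the tool pointing down it reaches from about 0.35 to 0.925 m from the base axis. Payload 6.4 kg.
Tool frame: the origin (TCP) lies midway between the tips of the shut fingers; the grasp point (between the pads) lies 19 mm behind it; z points along the fingers, y is the direction in which the jaws open and shut (so a half turn about z gives the same grasp; the last joint's range is limited). The gripper opens to 94 mm and grips with 3 to 60 N. Pads are 16 mm wide; open, the fingers measure 119 mm over their backs; the gripper's body (75 mm by 177 mm) begins 78 mm behind the grasp point.
Start: joints at [60.441, 14.043, 89.255, -0, 76.702, -9.975], TCP at [0.218, 0.612, 0.205] pointing down, gripper open.
Joint ranges: [-179.41, 179.41], [-58.25, 129.5], [7.25, 145.43], [-54.29, 234.29], [11.92, 165.04], [-157.13, 157.13]. Speed limits (degrees/s): [147.25, 147.25, 180, 180, 180, 180].

INTERFACE

Orientations are given as [roll, pitch, yaw] about the fixed x, y, z axes, in that order (R = Rz(yaw) Ry(pitch) Rx(roll)).
In Python, from station import status, snapshot, get_calibration, order, nets gives the robot as it stands. The module is installed in compiled form; this text tells all that it offers.
- The arm moves only by the tool send_rows, never from a script. Its argument "commands" is a list of rows, each a list of 3 entries, a list of its own where there are three numbers: the shift along the tool's x, y, z in mm, then the turn, a rotation vector about the tool's x, y, z in rad, then the opening, from 0 (shut) to 1 (fully open). In form: [[[x, y, z], [ax, ay, az], jaw], ...]. A call has 1 to 12 rows; each row is the pose to reach, as a shift and turn from the pose commanded when the call began, along the tool's axes at that moment; what a row does not reach only later rows make up. A row lasts 1/12 s, in which the tool goes at most 41.7 mm and 7.16 degrees, less where a joint would pass 70% of its speed; a pose out of reach is approached as far as the arm can. A call with a gripper value outside its range is refused whole. The fingers move at their own pace and stop on an object; "newtons" is the grip in N (left out, the last holds). Time passes only in rows, so rows that repeat a pose let the fingers close. It gives the time, the measured TCP pose, the force and the opening at its end, in the units of the state.
- status.observe(): the state, without advancing time (a new reading comes with each control period).
- snapshot(name): name is "side" or "top"; returns the picture (420x560x3 uint8, red, green, blue); there is no depth.
- get_calibration(name): a dict with "camera_matrix" (3x3 intrinsics, pixels), "k1" (the pictures are not rectified: a ray, as slopes to the right and down, at radius r is drawn at 1 + k1 r^2 times it, then the intrinsics apply), "R" (3x3) and "t" (3): a world point X has camera coordinates R X + t. Camera axes: x right, y down, z forward; pixel columns grow to the right and rows downward; lengths in m; the calibration is good to about 2 mm. A picture is of the moment at which its call begins. get_calibration takes no time and is no camera call.
- order.close_job(): hands the job in, once; it reports no verdict.
Trained networks look in the newest picture that a camera, given by its name, has taken for a name from the list of things; names that differ only in an ending like _2 or _b are one class to them, and where a whole thing is asked for, a point or a joint stands for the part that bears it (a point fixed in the world has none). Each returns a list of dicts, best first, with "p" (0 to 1); they miss things now and then, are a little off and sometimes report something else, mostly with a low value. They report only what shows in the picture. A call takes as long as a camera call.
- nets.spot_in(camera, thing): "xyz" ([x, y, z] in m, in world coordinates, good to about 4 mm: the middle of the surface that is visible of it).
The state is a dict: "time": time; "joint_pos": joint angles; "joint_velocities": joint speeds; "joint_torque": joint torques, N m; "tool_pos": TCP position; "ee_rot": TCP orientation; "contact_force": force on the tool from outside, world axes, zero at the start; "torque": the same for the moment, N m; "finger_gap": finger opening in m.
Only numpy, scipy, OpenCV 4.12 (cv2) and the standard library are available. Lean on these libraries where they do the work, as an engineer would, in place of code of your own. Each camera call takes 0.05 s, during which the arm holds its last target.

## Working session

There is one attempt and no reset: what is moved stays moved. The work goes in short steps, Python scripts to look and compute and a tool call to move; the robot and the scene stay as the last step left them, time stands still between calls to the robot, and variables do not carry over. Pictures are saved under pics/ and viewed, and the job is handed in when it is done.

Besides the shell and the picture viewer there is one more tool, called as a command line: name --argument value ..., lists and objects as JSON in quotes. send_rows: Moves the arm, as the interface text tells. Its arguments: {"type":"object","properties":{"commands":{"type":"array","items":{"type":"array"}},"newtons":{"type":"number"}},"required":["commands"]}

```bash
mkdir -p pics; ls; python3 - <<'E'
from station import status, snapshot, get_calibration, order, nets
import cv2,numpy as np
print(status.observe())
for c in ("side","top"):
    im=snapshot(c); cv2.imwrite(f"pics/{c}0.png",im[:,:,::-1])
    k=get_calibration(c); print(c,k)
    for th in ("resistor_a","short_resistor","capacitor","holder","microscope","lens","well_left"):
        try: print(th,[(np.round(d["xyz"],3),round(d["p"],2)) for d in nets.spot_in(c,th)])
        except Exception as e: print(th,e)
print(status.observe()["time"])
E
```

```text
pics
{'time': 0.0, 'joint_pos': array([ 6.04424459e+01,  1.40828730e+01,  8.93247568e+01, -2.28830290e-03,
        7.67010883e+01, -9.97222787e+00]), 'joint_velocities': array([ 0.11156127, -0.16426079, -0.01439065,  0.05526364,  0.02599554,
       -0.09740894]), 'joint_torque': array([-1.31056415e-03, -4.15844357e+01, -3.14590359e+01,  6.83924812e-02,
        3.34644690e-02, -1.44428350e-04]), 'tool_pos': array([0.21755834, 0.61187111, 0.20436072]), 'ee_rot': array([-1.79892539e+02, -1.66344956e-02,  1.60415187e+02]), 'contact_force': array([ 0.01346893, -0.2246773 ,  0.55950155]), 'torque': array([-0.03954633,  0.01570583, -0.00988341]), 'finger_gap': 0.09395467369315672}
side {'camera_matrix': array([[454.34143522,   0.        , 281.06927448],
       [  0.        , 454.34143522, 207.68240198],
       [  0.        ,   0.        ,   1.        ]]), 'k1': -0.10554633697140758, 'R': array([[ 0.73572453, -0.67727272,  0.00332929],
       [-0.3827573 , -0.41983642, -0.82294242],
       [ 0.55875421,  0.60418461, -0.56811503]]), 't': array([-0.43162598,  0.34002986,  0.64874512])}
resisto
[... 678 characters left out ...]
[-0.08755089, -0.99613542,  0.00700524],
       [-0.96811037,  0.08342652, -0.23622514],
       [ 0.23472781, -0.02746357, -0.9716731 ]]), 't': array([0.00199452, 0.58736035, 0.77186675])}
resistor_a [(array([ 0.451, -0.269,  0.015]), 0.71), (array([ 0.578, -0.132,  0.016]), 0.5)]
short_resistor [(array([ 0.437, -0.147,  0.017]), 0.52)]
capacitor [(array([ 0.557, -0.275,  0.047]), 0.75)]
holder [(array([0.619, 0.111, 0.052]), 0.8)]
microscope [(array([0.638, 0.156, 0.397]), 0.64)]
lens [(array([0.64 , 0.154, 0.399]), 0.9)]
well_left [(array([0.619, 0.108, 0.05 ]), 0.72), (array([ 0.557, -0.277,  0.042]), 0.62), (array([0.641, 0.16 , 0.4  ]), 0.4), (array([ 0.451, -0.271,  0.016]), 0.38)]
0.8
```

View pics/side0.png

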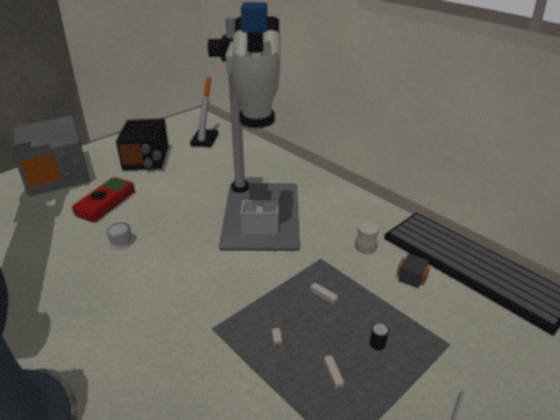

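View pics/top0.png

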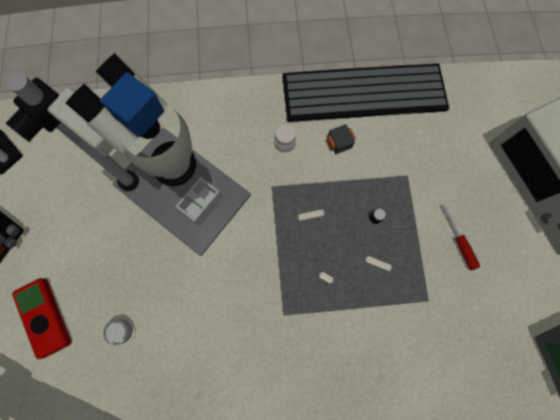

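```bash
cat > h.py <<'E'
import numpy as np,cv2
from station import status, snapshot, get_calibration, order, nets
def proj(c,X):
    k=get_calibration(c); X=np.atleast_2d(X); p=X@k["R"].T+k["t"]; s=p[:,:2]/p[:,2:]
    s=s*(1+k["k1"]*(s**2).sum(1,keepdims=True)); K=k["camera_matrix"]
    return s@K[:2,:2].T+K[:2,2]
def ray(c,uv,z):
    k=get_calibration(c); uv=np.atleast_2d(uv).astype(float)
    s=cv2.undistortPoints(uv.reshape(-1,1,2),k["camera_matrix"],np.array([k["k1"],0,0,0.])).reshape(-1,2)
    d=np.c_[s,np.ones(len(s))]@k["R"]; o=-k["R"].T@k["t"]
    return o+d*((z-o[2])/d[:,2])[:,None]
E
python3 - <<'E'
from h import *
for c,(x0,y0,w,h) in {"top":(100,140,160,120),"side":(200,160,130,98)}.items():
    im=cv2.imread(f"pics/{c}0.png"); cv2.imwrite(f"pics/{c}0z.png",cv2.resize(im[y0:y0+h,x0:x0+w],None,fx=5,fy=5,interpolation=cv2.INTER_CUBIC))
# bars
for c,boxes in {"top":[(290,200,335,230),(355,245,400,280)],"side":[(300,275,345,308),(315,345,350,395)]}.items():
    im=cv2.imread(f"pics/{c}0.png")
    for b in boxes:
        g=cv2.cvtColor(im[b[1]:b[3],b[0]:b[2]],cv2.COLOR_BGR2GRAY)
        t,m=cv2.threshold(g,0,255,cv2.THRESH_OTSU)
        n,l,st,ce=cv2.connectedComponentsWithStats(m); i=1+np.argmax(st[1:,4])
        ys,xs=np.nonzero(l==i); pts=np.c_[xs+b[0],ys+b[1]].astype(np.float32)
        r=ray(c,pts,0.012)[:,:2]; mu=r.mean(0); w,v=np.linalg.eigh(np.cov(r.T)); 
        p=(r-mu)@v
        print(c,b,t,len(pts),mu,"yaw",np.degrees(np.arctan2(v[1,1],v[0,1])),np.ptp(p[:,1]),np.ptp(p[:,0]))
E
```

```text
top (290, 200, 335, 230) 112.0 170 [ 0.57685515 -0.13145866] yaw 96.97965748091661 0.05856879906785793 0.015285652810492552
top (355, 245, 400, 280) 114.0 173 [ 0.45563076 -0.2682717 ] yaw 62.533718636556145 0.057912774209350724 0.014621415995779626
side (300, 275, 345, 308) 95.0 222 [ 0.57834172 -0.13222383] yaw 95.1278176250235 0.05945046269563324 0.022405370694552586
side (315, 345, 350, 395) 96.0 278 [ 0.45801527 -0.26779756] yaw 62.32721596330397 0.06106167687472022 0.015491780554754924
```

View pics/top0z.png

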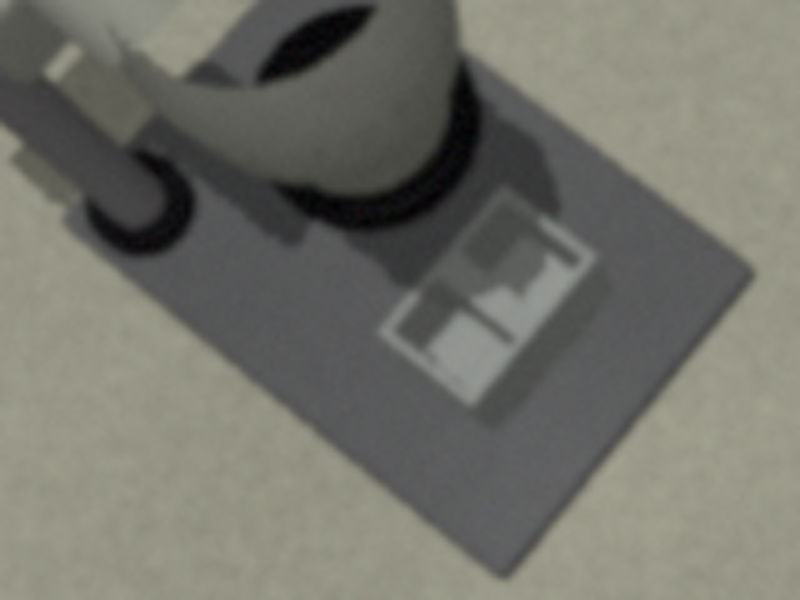

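View pics/side0z.png

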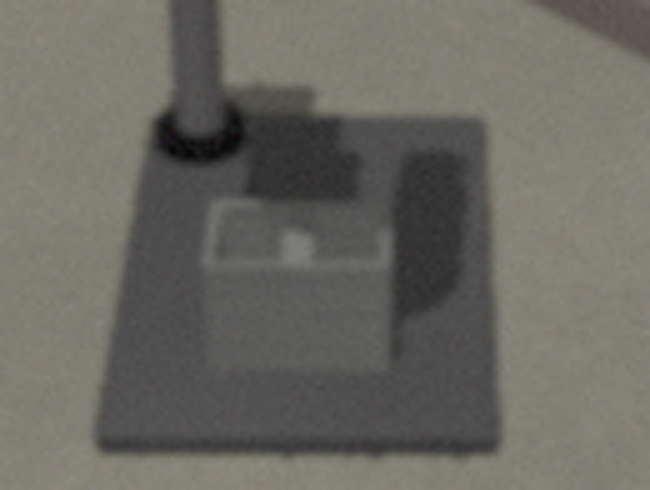

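```bash
cat > fit.py <<'E'
from h import *
from scipy.optimize import least_squares
F={"top":((100,140),[((752,272),(-70,-90,15)),((505,576),(-70,90,15)),((597,253),(-26,-41,73)),((473,406),(-26,41,73)),((380,330),(26,41,73)),((505,190),(26,-41,73)),((68,212),(200,90,15))]),
"side":((200,160),[((100,437),(-70,90,15)),((497,437),(-70,-90,15)),((487,118),(200,-90,15)),((155,118),(200,90,15)),((204,266),(-26,41,73)),((392,266),(-26,-41,73)),((211,201),(26,41,73))])}
def W(p,L):
    c,s=np.cos(p[2]),np.sin(p[2]); L=np.array(L)/1000.
    return np.c_[p[0]+c*L[:,0]-s*L[:,1],p[1]+s*L[:,0]+c*L[:,1],L[:,2]]
def res(p,cams=("top","side")):
    o=[]
    for c in cams:
        off,f=F[c]; uv=(np.array([a for a,b in f])+.5)/5-.5+np.array(off)
        o.append((proj(c,W(p,[b for a,b in f]))-uv))
    return np.vstack(o)
if __name__=="__main__":
  for cams in (("top",),("side",),("top","side")):
    r=least_squares(lambda p:res(p,cams).ravel(),[.63,.11,.7],loss="soft_l1")
    print(cams,r.x[:2],np.degrees(r.x[2])); print(np.round(res(r.x,cams),1).tolist())
E
python3 fit.py
```

```text
('top',) [0.6191976 0.1088506] 46.62161504502103
[[1.6, -0.7], [-1.0, 0.8], [0.6, 0.7], [-0.1, -0.1], [-0.1, -0.0], [0.4, -1.3], [-1.9, 0.2]]
('side',) [0.61965725 0.10694827] 46.99099096641367
[[-1.7, -0.7], [1.0, -0.0], [0.2, -0.7], [-0.6, -1.1], [0.1, 0.5], [-0.2, 0.8], [0.5, 0.4]]
('top', 'side') [0.61956856 0.10820588] 46.74270959971121
[[1.9, -1.0], [-0.6, 0.6], [0.8, 0.5], [0.3, -0.3], [0.2, -0.2], [0.6, -1.4], [-1.7, 0.2], [-2.2, -1.0], [0.4, -0.2], [0.2, -0.8], [-0.5, -1.3], [-0.3, 0.2], [-0.6, 0.6], [0.2, 0.1]]
```

```bash
cat >> h.py <<'E'
from scipy.spatial.transform import Rotation as Ro
def cur():
    s=status.observe(); return np.array(s["tool_pos"]),Ro.from_euler("xyz",s["ee_rot"],degrees=True)
def delta(p,R):
    p0,R0=cur(); d=R0.inv().apply(np.array(p)-p0)*1000; q=(R0.inv()*R).as_rotvec()
    n=max(np.linalg.norm(d)/41.7,np.degrees(np.linalg.norm(q))/7.16)
    print("shift",np.round(d,1).tolist(),"turn",np.round(q,4).tolist(),"rows>=",round(n,1))
PHI=np.radians(55)
def Rpick(yd,phi=PHI,s=1):   # yd heading of d (grip end->far end), e = s*toolx
    d=np.array([np.cos(yd),np.sin(yd),0]);Z=np.array([0,0,1.])
    z=np.cos(phi)*d-np.sin(phi)*Z; x=s*(np.sin(phi)*d+np.cos(phi)*Z); y=np.cross(z,x)
    return Ro.from_matrix(np.c_[x,y,z])
PSI=np.radians(46.8); MC=np.array([.6195,.108])
def Rplace(tilt=np.radians(40),s=1,psi=PSI):
    X=np.array([np.cos(psi),np.sin(psi),0]);Z=np.array([0,0,1.])
    z=np.sin(tilt)*X-np.cos(tilt)*Z; x=s*(-np.cos(tilt)*X-np.sin(tilt)*Z)
    return Ro.from_matrix(np.c_[x,np.cross(z,x),z])
def M(x,y,z): # microscope-frame mm -> world m
    c,s=np.cos(PSI),np.sin(PSI); return np.array([MC[0]+(c*x-s*y)/1e3,MC[1]+(s*x+c*y)/1e3,z/1e3])
E
python3 - <<'E'
from h import *
from scipy.optimize import least_squares
B={"A":{"top":(290,200,335,230),"side":(300,275,345,308)},"B":{"top":(355,245,400,280),"side":(315,345,350,395)}}
g0={"A":(.577,-.132,np.radians(96)),"B":(.456,-.268,np.radians(62.4))}
for n in "AB":
  for cams in (["top"],["side"],["top","side"]):
    def f(p):
        o=[]
        for c in cams:
            im=cv2.GaussianBlur(cv2.imread(f"pics/{c}0.png",0).astype(np.float32),(3,3),0); b=B[n][c]
            g=im[b[1]:b[3],b[0]:b[2]]; m=np.clip((g-np.percentile(g,30))/(np.percentile(g,98)-np.percentile(g,30)),0,1)
            L=np.array([[a,e,h] for a in(-.031,.031) for e in(-.007,.007) for h in(.002,.016)])
            cc,s=np.cos(p[2]),np.sin(p[2]); X=np.c_[p[0]+cc*L[:,0]-s*L[:,1],p[1]+s*L[:,0]+cc*L[:,1],L[:,2]]
            hu=cv2.convexHull(((proj(c,X)-np.array(b[:2])+.5)*8-.5).astype(np.float32)).reshape(-1,2)
            mm=np.zeros((g.shape[0]*8,g.shape[1]*8),np.uint8); cv2.fillConvexPoly(mm,np.round(hu*16).astype(np.int32),255,shift=4)
            mm=cv2.resize(mm,(g.shape[1],g.shape[0]),interpolation=cv2.INTER_AREA).astype(np.float32)/255
            mm=cv2.GaussianBlur(mm,(5,5),0)
            o.append((mm-cv2.GaussianBlur(m,(3,3),0)).ravel())
        return np.concatenate(o)
    r=least_squares(f,g0[n],diff_step=[2e-3,4e-3,1e-2],x_scale=[.01,.01,.1])
    print(n,cams,r.x[:2].round(4),np.degrees(r.x[2]).round(1),r.cost.round(2))
print("wp"); delta([.40,.15,.26],Rpick(np.radians(96)))
E
```

```text
A ['top'] [ 0.5777 -0.132 ] 96.7 5.35
A ['side'] [ 0.5809 -0.1302] 94.3 21.36
A ['top', 'side'] [ 0.5789 -0.1315] 95.7 30.48
B ['top'] [ 0.4559 -0.2689] 63.6 6.69
B ['side'] [ 0.4595 -0.2666] 60.9 22.17
B ['top', 'side'] [ 0.4577 -0.268 ] 62.0 34.23
wp
shift [-326.6, -374.6, -54.5] turn [-0.3429, 0.5444, 1.0875] rows>= 12.0
```

send_rows --commands '[[[-326,-374,-54],[-0.343,0.544,1.087],0.45],[[-326,-374,-54],[-0.343,0.544,1.087],0.45],[[-326,-374,-54],[-0.343,0.544,1.087],0.45],[[-326,-374,-54],[-0.343,0.544,1.087],0.45],[[-326,-374,-54],[-0.343,0.544,1.087],0.45],[[-326,-374,-54],[-0.343,0.544,1.087],0.45],[[-326,-374,-54],[-0.343,0.544,1.087],0.45],[[-326,-374,-54],[-0.343,0.544,1.087],0.45],[[-326,-374,-54],[-0.343,0.544,1.087],0.45],[[-326,-374,-54],[-0.343,0.544,1.087],0.45],[[-326,-374,-54],[-0.343,0.544,1.087],0.45],[[-326,-374,-54],[-0.343,0.544,1.087],0.45]]' --newtons 30

```text
time: 1.8
tool_pos: [0.3997, 0.1481, 0.2596]
ee_rot: [179.9, -35.0, 95.9]
contact_force: [2.1, 1.0, -0.9]
finger_gap: 0.0422
```

```bash
python3 - <<'E'
from h import *
s=status.observe(); print(s["time"],s["joint_pos"].round(2),s["tool_pos"].round(4),s["ee_rot"].round(2),s["joint_velocities"].round(1),s["finger_gap"])
delta([.40,.15,.26],Rpick(np.radians(96)))
g=np.array([.578,-.1315,0])-.017*np.array([np.cos(np.radians(96)),np.sin(np.radians(96)),0])
print(g); delta(g+[0,0,.09],Rpick(np.radians(96)))
E
```

```text
1.8 [-17.31 -19.99 121.56  31.9   93.2  -25.6 ] [0.3997 0.1481 0.2596] [179.92 -34.99  95.9 ] [-55.6  27.8 -26.6 -13.2  28.  -48. ] 0.0422186963522437
shift [1.7, 0.5, 0.7] turn [0.0024, 0.0002, -0.0014] rows>= 0.0
[ 0.57977698 -0.14840687  0.        ]
shift [-354.1, 148.7, -40.6] turn [0.0024, 0.0002, -0.0014] rows>= 9.3
```

send_rows --commands '[[[-354,149,-41],[0.002,0,-0.001],0.45],[[-354,149,-41],[0.002,0,-0.001],0.45],[[-354,149,-41],[0.002,0,-0.001],0.45],[[-354,149,-41],[0.002,0,-0.001],0.45],[[-354,149,-41],[0.002,0,-0.001],0.45],[[-354,149,-41],[0.002,0,-0.001],0.45],[[-354,149,-41],[0.002,0,-0.001],0.45],[[-354,149,-41],[0.002,0,-0.001],0.45],[[-354,149,-41],[0.002,0,-0.001],0.45],[[-354,149,-41],[0.002,0,-0.001],0.45],[[-354,149,-41],[0.002,0,-0.001],0.45],[[-354,149,-41],[0.002,0,-0.001],0.45]]'

```text
time: 2.8
tool_pos: [0.5806, -0.1449, 0.0902]
ee_rot: [-179.9, -35.0, 96.1]
contact_force: [-0.1, 0.4, -0.1]
finger_gap: 0.0419
```

```bash
cat > kin.py <<'E'
from h import *
from scipy.optimize import least_squares
def fk(j,P):
    a1,d1,L2,a3,L3,d6=P; j=np.radians(j)
    T=Ro.from_euler("z",j[0]); A2=T*Ro.from_euler("y",j[1]); A3=A2*Ro.from_euler("y",j[2]) # link2 up at 0; fore z dir
    A4=A3*Ro.from_euler("z",j[3]); A5=A4*Ro.from_euler("y",j[4]); A6=A5*Ro.from_euler("z",j[5])
    p=T.apply([a1,0,0])+[0,0,d1]+A2.apply([0,0,L2])+A3.apply([a3,0,L3])+A6.apply([0,0,d6])
    return p,A6
D=[([60.44,14.083,89.325,-.002,76.701,-9.972],[.21756,.61187,.20436],[-179.89,-.017,160.415]),
([-17.31,-19.99,121.56,31.9,93.2,-25.6],[.3997,.1481,.2596],[179.92,-34.99,95.9])]
E
python3 - <<'E'
from kin import *
s=status.observe(); print(s["time"],s["joint_pos"].round(2),s["tool_pos"].round(4),s["ee_rot"].round(2),s["joint_velocities"].round(1),s["contact_force"].round(1))
im=snapshot("side");cv2.imwrite("pics/s1.png",im[:,:,::-1]);im=snapshot("top");cv2.imwrite("pics/t1.png",im[:,:,::-1])
for th in ["resistor_a"]: print([[(np.round(d["xyz"],3),round(d["p"],2)) for d in nets.spot_in(c,th)] for c in("side","top")])
D.append((s["joint_pos"],s["tool_pos"],s["ee_rot"]))
for j,p,e in D:
    A=fk(j,[0]*6)[1]; print("rot offset",(A.inv()*Ro.from_euler("xyz",e,degrees=True)).as_euler("xyz",degrees=True).round(2))
r=least_squares(lambda P:np.concatenate([fk(j,P)[0]-p for j,p,e in D]),[0,.3,.4,0,.4,.2])
print(r.x.round(4),np.abs(r.fun).max(),np.linalg.svd(r.jac)[1])
E
```

```text
2.8 [-36.66  27.2   91.03  24.9   87.53 -49.64] [ 0.5806 -0.1449  0.0902] [-179.92  -35.04   96.09] [ 1.1 -2.7  1.3 -0.   0.  -0.1] [-0.1  0.4 -0.1]
[[(array([ 0.452, -0.269,  0.014]), 0.86), (array([ 0.573, -0.132,  0.016]), 0.72), (array([0.657, 0.135, 0.02 ]), 0.41)], [(array([ 0.577, -0.131,  0.013]), 0.71)]]
rot offset [ 0.  0. 90.]
rot offset [ 0.   -0.   90.01]
rot offset [-0.  0. 90.]
[-0.0065  0.1466  0.315  -0.3594  0.5019  0.5046] 0.09854215161471411 [3.36949026 2.44735587 0.67100176 0.41234193 0.15927501 0.10652176]
```

```bash
cat > kin.py <<'E'
from h import *
from scipy.optimize import least_squares
RZ=Ro.from_euler("z",90,degrees=True)
def fk(j,P):
    a1,d1,L2,a3,L3,d6,b,c,a4=P; j=np.radians(j)
    T=Ro.from_euler("z",j[0]); A2=T*Ro.from_euler("y",j[1]); A3=A2*Ro.from_euler("y",j[2])
    A4=A3*Ro.from_euler("z",j[3]); A5=A4*Ro.from_euler("y",j[4]); A6=A5*Ro.from_euler("z",j[5])
    p=T.apply([a1,b,0])+[0,0,d1]+A2.apply([0,0,L2])+A3.apply([a3,0,L3])+A4.apply([a4,c,0])+A6.apply([0,0,d6])
    return p,A6*RZ
D=[([60.44,14.083,89.325,-.002,76.701,-9.972],[.21756,.61187,.20436],[-179.89,-.017,160.415]),
([-17.31,-19.99,121.56,31.9,93.2,-25.6],[.3997,.1481,.2596],[179.92,-34.99,95.9]),
([-36.66,27.2,91.03,24.9,87.53,-49.64],[.5806,-.1449,.0902],[-179.92,-35.04,96.09])]
E
python3 - <<'E'
from kin import *
for mask in ([1,1,1,1,1,1,1,0,0],[1,1,1,1,1,1,0,1,0],[1,1,1,0,1,1,1,0,1],[0,1,1,0,1,1,1,0,0],[0,1,1,0,1,1,0,1,0],[0,1,1,0,1,1,0,1,1],[0,1,1,0,1,1,1,1,1]):
    mask=np.array(mask,bool)
    def full(x): P=np.zeros(9);P[mask]=x;return P
    r=least_squares(lambda x:np.concatenate([fk(j,full(x))[0]-p for j,p,e in D]),np.array([0,.3,.4,0,.4,.2,.1,.1,0])[mask])
    print(full(r.x).round(4),np.abs(r.fun).max())
E
```

```text
[1.000e-04 2.737e-01 4.199e-01 6.660e-02 5.688e-01 2.799e-01 1.126e-01
 0.000e+00 0.000e+00] 2.2764173694900247e-05
[-0.039   0.3099  0.4389  0.1182  0.6182  0.3052  0.      0.1075  0.    ] 0.03222080873053704
[-0.0015  0.2341  0.3882  0.      0.5487  0.336   0.113   0.     -0.057 ] 0.0015036154211028607
[0.     0.2335 0.4005 0.     0.5525 0.2907 0.1092 0.     0.    ] 0.006203429307284569
[0.     0.2343 0.4017 0.     0.5504 0.3272 0.     0.0993 0.    ] 0.03523380393925815
[ 0.      0.2344  0.3982  0.      0.5488  0.3403  0.      0.1004 -0.0161] 0.035660709619764225
[ 0.      0.2349  0.3883  0.      0.5476  0.3347  0.1179 -0.0052 -0.0561] 0.00014527845672240858
```

View pics/s1.png

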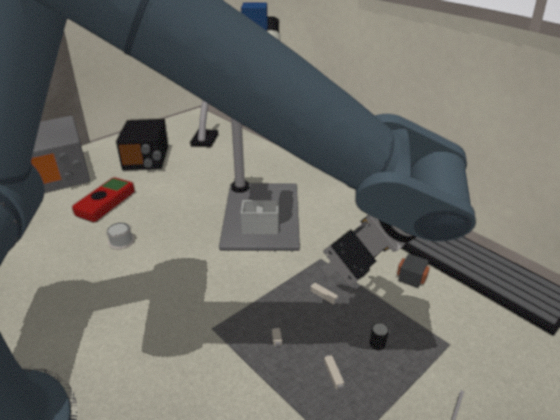

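View pics/t1.png

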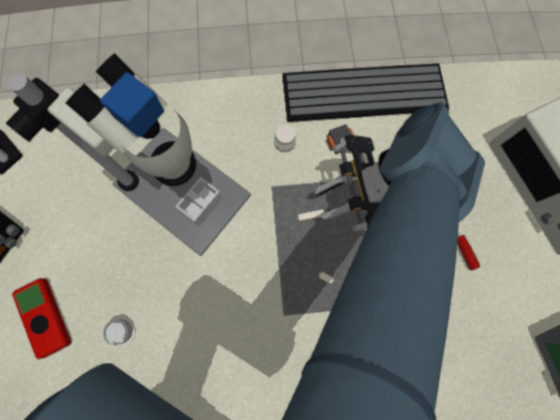

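```bash
cat >> kin.py <<'E'
P0=[0,.2737,.4199,.0666,.5688,.2799,.1126,0,0]
LO=np.array([-179.41,-58.25,7.25,-54.29,11.92,-157.13]);HI=np.array([179.41,129.5,145.43,234.29,165.04,157.13])
def ik(p,R,seeds=30):
    best={}
    rng=np.random.default_rng(0)
    for k in range(seeds):
        x0=rng.uniform(LO,HI) if k else np.array([-20,20,95,20,80,-40.])
        def f(j):
            q,A=fk(j,P0); return np.r_[(q-p)*5,(A.inv()*R).as_rotvec()]
        r=least_squares(f,x0,bounds=(LO,HI),x_scale=30)
        if r.cost<1e-6: best[tuple(r.x.round(0))]=r.x
    return best
E
python3 - <<'E'
from kin import *
A=np.radians(96);Bq=np.radians(62.5)
for s in (1,-1):
  for n,c,y in (("A",(.578,-.1315),A),("B",(.457,-.268),Bq)):
    y2=y if s>0 else y+np.pi
    g=np.array([*c,.01])-.017*np.array([np.cos(y2),np.sin(y2),0])
    print(s,n,[v.round(0) for v in ik(g,Rpick(y2,s=s)).values()])
  for yw in (22,-22):
    for t in (40,):
      print(s,"place",yw,t,[v.round(0) for v in ik(M(0,yw,84),Rplace(np.radians(t),s)).values()])
      print(s,"pre",yw,t,[v.round(0) for v in ik(M(-60,yw,150),Rplace(np.radians(t),s)).values()])
E
```

```text
1 A [array([-37.,  34.,  91.,  25.,  81., -53.])]
1 B [array([-60.,  23., 107.,  30.,  73., -48.])]
1 place 22 40 []
1 pre 22 40 []
1 place -22 40 []
1 pre -22 40 []
-1 A [array([ -7.,  23., 108., -46.,  51.,  18.])]
-1 B [array([-23.,  22., 110., -42.,  59.,  29.])]
-1 place 22 40 [array([-15.,   7., 120.,  53.,  45.,  -7.])]
-1 pre 22 40 [array([-21.,  -6., 124.,  47.,  55.,  -4.])]
-1 place -22 40 [array([-17.,  11., 115.,  52.,  47.,  -8.])]
-1 pre -22 40 [array([-23.,  -1., 119.,  47.,  56.,  -5.])]
```

send_rows --commands '[[[0,0,0],[0,0,1.49],0.45],[[0,0,0],[0,0,1.49],0.45],[[0,0,0],[0,0,1.49],0.45],[[0,0,0],[0,0,1.49],0.45],[[0,0,0],[0,0,1.49],0.45],[[0,0,0],[0,0,1.49],0.45],[[0,0,0],[0,0,1.49],0.45],[[0,0,0],[0,0,1.49],0.45],[[0,0,0],[0,0,1.49],0.45],[[0,0,0],[0,0,1.49],0.45],[[0,0,0],[0,0,1.49],0.45],[[0,0,0],[0,0,1.49],0.45]]'

```text
time: 4.0
tool_pos: [0.5808, -0.1444, 0.0913]
ee_rot: [-145.1, -2.5, 9.7]
contact_force: [0.7, 0.2, 0.2]
finger_gap: 0.0418
```

```bash
python3 - <<'E'
from h import *
print(status.observe()["joint_pos"].round(1))
a=np.radians(96); d=np.array([np.cos(a),np.sin(a),0])
delta(np.array([.578,-.1315,.06])-.017*d,Rpick(a,s=-1))
E
```

```text
[-36.6  27.   91.1  24.9  87.5  36.1]
shift [-3.0, 20.9, 23.5] turn [0.0022, 0.0006, 1.6488] rows>= 13.2
```

send_rows --commands '[[[-3,21,24],[0.002,0,1.649],0.45],[[-3,21,24],[0.002,0,1.649],0.45],[[-3,21,24],[0.002,0,1.649],0.45],[[-3,21,24],[0.002,0,1.649],0.45],[[-3,21,24],[0.002,0,1.649],0.45],[[-3,21,24],[0.002,0,1.649],0.45],[[-3,21,24],[0.002,0,1.649],0.45],[[-3,21,24],[0.002,0,1.649],0.45],[[-3,21,24],[0.002,0,1.649],0.45],[[-3,21,24],[0.002,0,1.649],0.45],[[-3,21,24],[0.002,0,1.649],0.45],[[-3,21,24],[0.002,0,1.649],0.45]]'

```text
time: 5.0
tool_pos: [0.5799, -0.1482, 0.0595]
ee_rot: [-174.1, 34.6, -73.6]
contact_force: [1.2, -0.3, -1.1]
finger_gap: 0.0423
```

```bash
python3 - <<'E'
from h import *
s=status.observe();print(s["joint_pos"].round(1),s["time"])
im=snapshot("side");cv2.imwrite("pics/s2.png",cv2.resize(im[200:400,240:500,::-1],None,fx=3,fy=3,interpolation=cv2.INTER_CUBIC))
a=np.radians(96); d=np.array([np.cos(a),np.sin(a),0])
delta(np.array([.578,-.1315,.010])-.017*d,Rpick(a,s=-1))
E
```

```text
[-36.9  29.7  91.2  24.9  85.1 120.6] 5.0
shift [28.2, 4.2, 40.4] turn [0.0008, 0.0003, 0.1447] rows>= 1.2
```

View pics/s2.png

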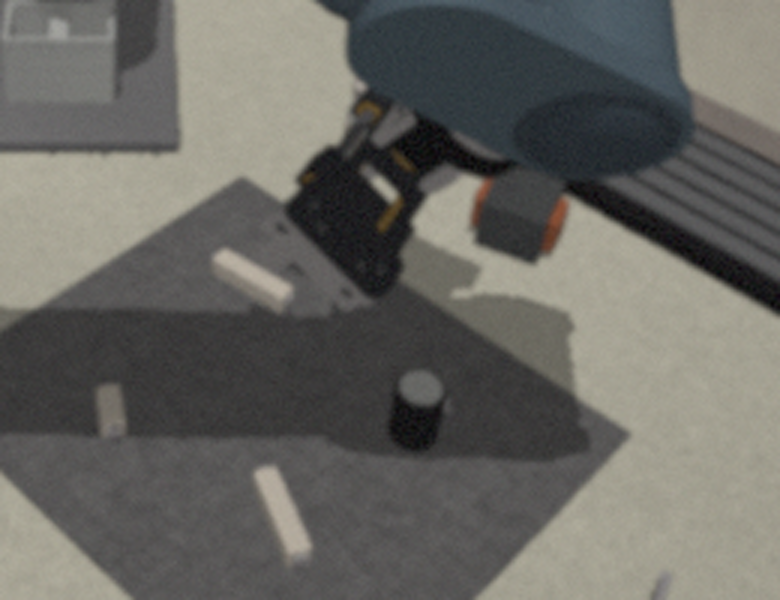

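send_rows --commands '[[[0,0,0],[0,0,0.145],0.45],[[0,0,0],[0,0,0.145],0.45],[[14,2,20],[0.001,0,0.145],0.45],[[22,3,32],[0.001,0,0.145],0.45],[[28,4,40],[0.001,0,0.145],0.45],[[28,4,40],[0.001,0,0.145],0.45],[[28,4,40],[0.001,0,0.145],0.45]]'

```text
time: 5.63
tool_pos: [0.5799, -0.1489, 0.009]
ee_rot: [-179.7, 35.1, -83.4]
contact_force: [0.4, -0.2, 0.5]
finger_gap: 0.0425
```

```bash
python3 - <<'E'
from h import *
s=status.observe();print(s["joint_pos"].round(1),s["time"],s["contact_force"])
for c,b in (("side",(240,200,500,400)),("top",(260,120,440,300))):
  im=snapshot(c);cv2.imwrite(f"pics/{c}3.png",cv2.resize(im[b[1]:b[3],b[0]:b[2],::-1],None,fx=3,fy=3,interpolation=cv2.INTER_CUBIC))
a=np.radians(96); d=np.array([np.cos(a),np.sin(a),0])
delta(np.array([.578,-.1315,.010])-.017*d,Rpick(a,s=-1))
E
```

```text
[-37.   34.3  91.   25.1  81.3 126.7] 5.6333 [ 0.40434596 -0.17708898  0.53299995]
shift [-0.9, 0.6, 0.5] turn [-0.0003, 0.0007, 0.0093] rows>= 0.1
```

View pics/side3.png

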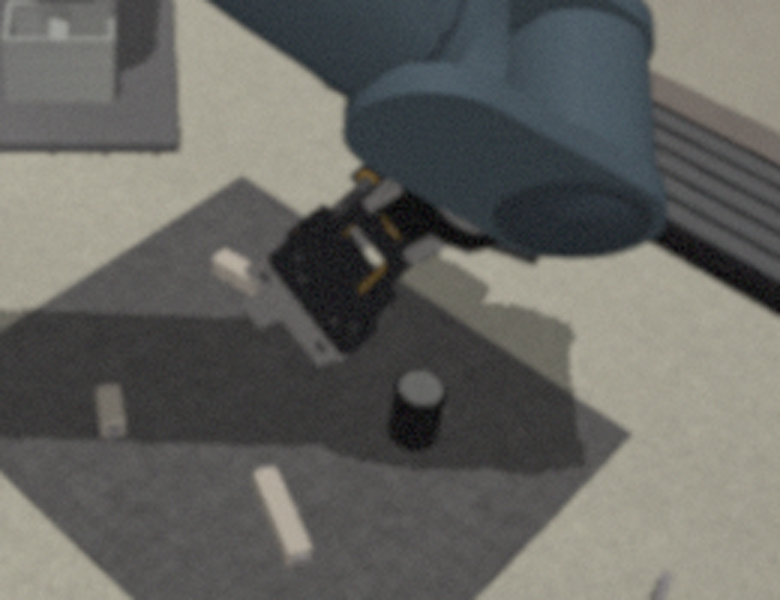

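View pics/top3.png

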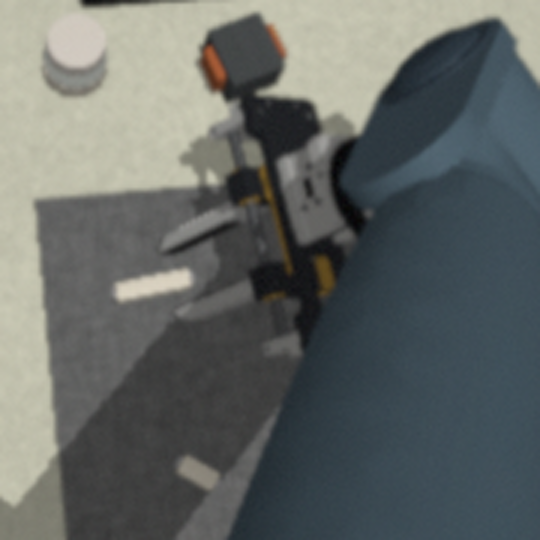

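send_rows --commands '[[[-1,0,0],[0,0,0.01],0.0],[[-1,0,0],[0,0,0.01],0.0],[[-1,0,0],[0,0,0.01],0.0],[[-1,0,0],[0,0,0.01],0.0],[[-1,0,0],[0,0,0.01],0.0],[[-1,0,0],[0,0,0.01],0.0],[[-1,0,0],[0,0,0.01],0.0],[[-1,0,0],[0,0,0.01],0.0]]' --newtons 30

```text
time: 6.4
tool_pos: [0.5802, -0.1484, 0.0101]
ee_rot: [179.9, 35.1, -84.1]
contact_force: [-0.1, -0.7, 1.6]
finger_gap: 0.0133
```

```bash
python3 - <<'E'
from kin import *
s=status.observe();print(s["finger_gap"],s["time"],s["contact_force"].round(1))
a=np.radians(96); d=np.array([np.cos(a),np.sin(a),0])
print("lift");delta(np.array([.578,-.1315,.12])-.017*d,Rpick(a,s=-1))
j0=s["joint_pos"]; 
# joint path
T=np.radians(40)
jp=ik(M(-70,-22,165),Rplace(T,-1)); print([v.round(1) for v in jp.values()])
E
```

```text
0.013303260684667273 6.4 [-0.1 -0.7  1.6]
lift
shift [-63.2, 0.5, -89.9] turn [-0.0001, 0.0013, -0.0016] rows>= 2.6
[array([-24.6,  -2.7, 119.2,  45.7,  58.3,  -4.7])]
```

send_rows --commands '[[[-30,0,-43],[0,0,0],0.0],[[-63,0,-90],[0,0,0],0.0],[[-80,0,-115],[0,0,0],0.0],[[-80,0,-115],[0,0,0],0.0],[[-80,0,-115],[0,0,0],0.0]]'

```text
time: 6.82
tool_pos: [0.5827, -0.1507, 0.1547]
ee_rot: [-179.6, 34.7, -83.8]
contact_force: [0.2, -0.4, -1.0]
finger_gap: 0.0136
```

```bash
python3 - <<'E'
from kin import *
s=status.observe();print(s["finger_gap"],s["time"],s["contact_force"].round(1),s["tool_pos"])
im=snapshot("side");cv2.imwrite("pics/s4.png",cv2.resize(im[200:400,240:500,::-1],None,fx=3,fy=3,interpolation=cv2.INTER_CUBIC))
j0=s["joint_pos"]; j1=np.array([-24.6,-2.7,119.2,45.7,58.3,-4.7])
for f in np.linspace(0,1,9):
    p,R=fk(j0+(j1-j0)*f,P0); d=PHI; bar=R.apply([-np.sin(d),0,np.cos(d)])
    print(f,p.round(3),R.as_euler("xyz",degrees=True).round(0),"bar tip z",(p+bar*.048)[2].round(3))
for f in (.55,):
    p,R=fk(j0+(j1-j0)*f,P0); p=p+[0,0,.0]; delta(p,R)
E
```

```text
0.013575521343257938 6.8167 [ 0.2 -0.4 -1. ] [ 0.58273309 -0.15067267  0.15474605]
0.0 [ 0.583 -0.151  0.155] [-180.   35.  -84.] bar tip z 0.155
0.125 [ 0.589 -0.123  0.156] [-165.   31.  -63.] bar tip z 0.154
0.25 [ 0.594 -0.095  0.158] [-154.   22.  -45.] bar tip z 0.15
0.375 [ 0.597 -0.069  0.16 ] [-148.   10.  -30.] bar tip z 0.144
0.5 [ 0.599 -0.044  0.162] [-145.   -2.  -18.] bar tip z 0.137
0.625 [ 0.599 -0.02   0.163] [-147.  -15.   -5.] bar tip z 0.131
0.75 [0.597 0.003 0.164] [-154.  -27.    9.] bar tip z 0.125
0.875 [0.593 0.023 0.165] [-165.  -36.   26.] bar tip z 0.121
1.0 [0.588 0.042 0.165] [180. -40.  47.] bar tip z 0.119
shift [-99.3, -29.5, 56.0] turn [0.1955, 0.2458, -1.365] rows>= 11.2
```

View pics/s4.png

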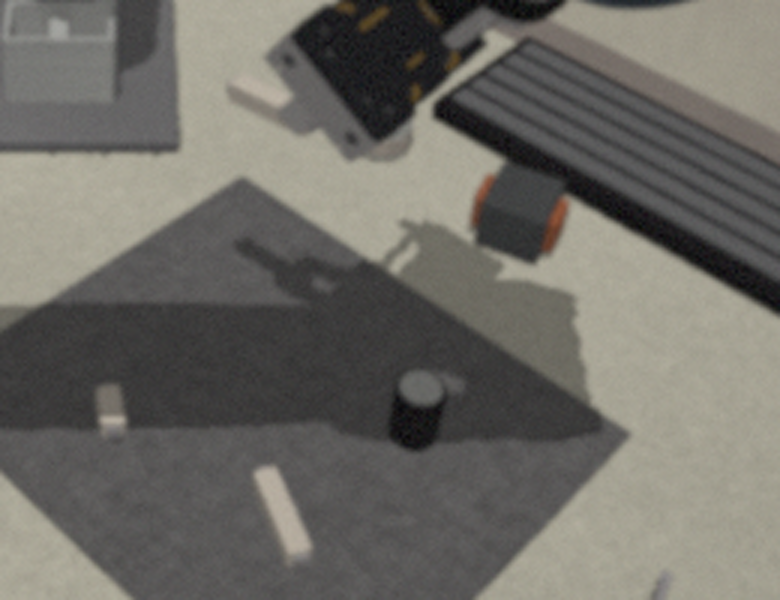

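```bash
python3 - <<'E'
from kin import *
s=status.observe()
j0=s["joint_pos"]; j1=np.array([-24.6,-2.7,119.2,45.7,58.3,-4.7])
p,R=fk(j0+(j1-j0)*.55,P0); delta([.51,-.10,.19],R)
E
```

```text
shift [-68.7, 65.6, 0.8] turn [0.1947, 0.2437, -1.3638] rows>= 11.2
```

send_rows --commands '[[[-69,66,1],[0.195,0.244,-1.364],0.0],[[-69,66,1],[0.195,0.244,-1.364],0.0],[[-69,66,1],[0.195,0.244,-1.364],0.0],[[-69,66,1],[0.195,0.244,-1.364],0.0],[[-69,66,1],[0.195,0.244,-1.364],0.0],[[-69,66,1],[0.195,0.244,-1.364],0.0],[[-69,66,1],[0.195,0.244,-1.364],0.0],[[-69,66,1],[0.195,0.244,-1.364],0.0],[[-69,66,1],[0.195,0.244,-1.364],0.0],[[-69,66,1],[0.195,0.244,-1.364],0.0],[[-69,66,1],[0.195,0.244,-1.364],0.0],[[-69,66,1],[0.195,0.244,-1.364],0.0]]'

```text
time: 7.87
tool_pos: [0.5069, -0.098, 0.1854]
ee_rot: [-145.5, -7.0, -12.5]
contact_force: [-0.6, -0.1, -0.3]
finger_gap: 0.0134
```

```bash
python3 - <<'E'
from kin import *
s=status.observe();print(s["joint_pos"].round(1),s["finger_gap"])
p=M(-90,-22,150); print(p); delta(p,Rplace(np.radians(40),-1))
print([v.round(1) for v in ik(p,Rplace(np.radians(40),-1)).values()])
E
```

```text
[-41.8  -0.5 113.   33.3  82.1  49.5] 0.013438312910242134
[0.57392807 0.02733279 0.15      ]
shift [33.6, -90.2, 110.3] turn [-0.1234, 0.2122, -1.0658] rows>= 8.8
[array([-27.1,  -2.8, 121.1,  46.3,  58.6,  -7.9])]
```

send_rows --commands '[[[34,-90,110],[-0.123,0.212,-1.066],0.0],[[34,-90,110],[-0.123,0.212,-1.066],0.0],[[34,-90,110],[-0.123,0.212,-1.066],0.0],[[34,-90,110],[-0.123,0.212,-1.066],0.0],[[34,-90,110],[-0.123,0.212,-1.066],0.0],[[34,-90,110],[-0.123,0.212,-1.066],0.0],[[34,-90,110],[-0.123,0.212,-1.066],0.0],[[34,-90,110],[-0.123,0.212,-1.066],0.0],[[34,-90,110],[-0.123,0.212,-1.066],0.0],[[34,-90,110],[-0.123,0.212,-1.066],0.0],[[34,-90,110],[-0.123,0.212,-1.066],0.0],[[34,-90,110],[-0.123,0.212,-1.066],0.0]]'

```text
time: 8.87
tool_pos: [0.5759, 0.0257, 0.152]
ee_rot: [-180.0, -39.9, 46.6]
contact_force: [0.1, 0.8, -0.3]
finger_gap: 0.0134
```

```bash
python3 - <<'E'
from kin import *
s=status.observe();print(s["joint_pos"].round(1),s["finger_gap"])
for c,b in (("side",(180,0,380,300)),("top",(80,60,300,270))):
  im=snapshot(c);cv2.imwrite(f"pics/{c}5.png",cv2.resize(im[b[1]:b[3],b[0]:b[2],::-1],None,fx=2.,fy=2.,interpolation=cv2.INTER_CUBIC))
R=Rplace(np.radians(40),-1)
for x,z in ((-90,150),(-4,135),(-4,84)): delta(M(x,-22,z),R)
E
```

```text
[-27.1  -2.8 120.8  46.1  58.7  -7.4] 0.013377740594729553
shift [-2.2, -3.1, 2.0] turn [0.0033, 0.0014, -0.0013] rows>= 0.1
shift [54.1, -3.4, 68.7] turn [0.0033, 0.0014, -0.0013] rows>= 2.1
shift [21.4, -3.5, 107.8] turn [0.0033, 0.0014, -0.0013] rows>= 2.6
```

View pics/side5.png

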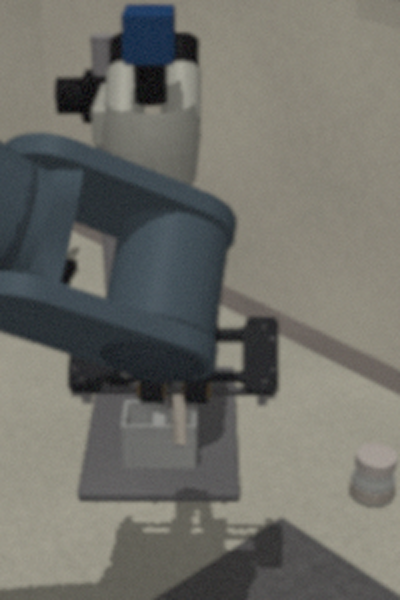

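View pics/top5.png

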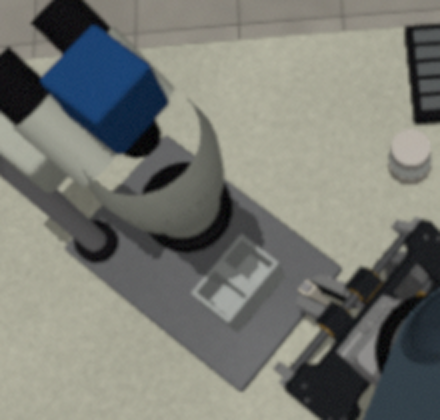

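```bash
cat >> h.py <<'E'
def barbox(p,R,off=0.017,dz=-.001,phi=PHI):
    # bar corners in world for tool pose; s=-1
    d=np.array([-np.sin(phi),0,np.cos(phi)]); n=np.array([-np.cos(phi),0,-np.sin(phi)]); y=np.array([0,1,0.]) # n = bar 'up' at pick
    c=d*off+n*dz
    L=[c+a*d+b*y+e*n for a in(-.031,.031) for b in(-.007,.007) for e in(-.007,.007)]
    return p+R.apply(L), p+R.apply(c), R.apply(d)
E
python3 - <<'E'
from h import *
p,R=cur(); X,c,d=barbox(p,R); print(c,d, X.min(0),X.max(0))
for cam,b in (("side",(240,170,300,240)),("top",(210,180,270,225))):
  im=snapshot(cam)[:,:,::-1]; z=10
  im=cv2.resize(im[b[1]:b[3],b[0]:b[2]],None,fx=z,fy=z,interpolation=cv2.INTER_CUBIC)
  uv=((proj(cam,X)-np.array(b[:2])+.5)*z-.5)
  for i in range(8):
    for k in (1,2,4):
      if not i&k: cv2.line(im,tuple(map(int,uv[i])),tuple(map(int,uv[i|k])),(0,0,255),1)
  cv2.imwrite(f"pics/ov_{cam}.png",im if im.shape[0]<=600 else cv2.resize(im,None,fx=600/im.shape[0],fy=600/im.shape[0]))
E
```

```text
[0.57409667 0.02300102 0.13626267] [-0.17746897 -0.19025476 -0.96556092] [0.55886288 0.00738498 0.10449694] [0.58933046 0.03861705 0.1680284 ]
```

View pics/ov_side.png

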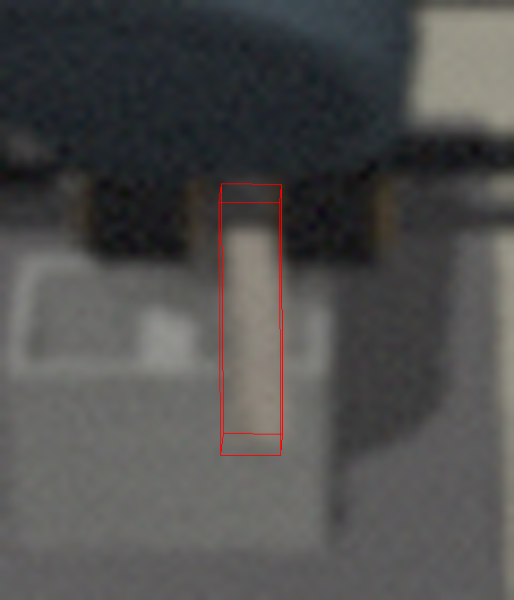

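View pics/ov_top.png

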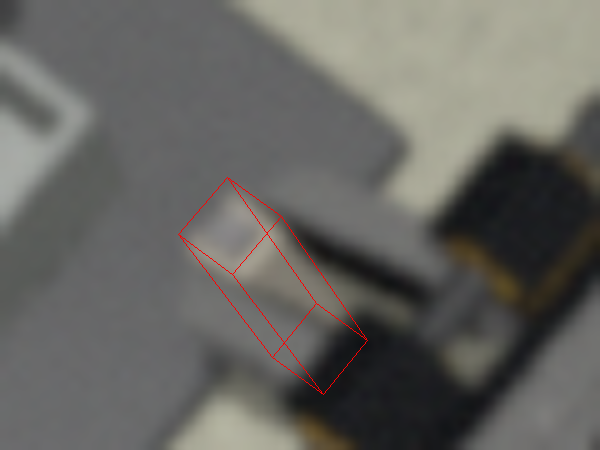

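```bash
python3 - <<'E'
from h import *
R=Rplace(np.radians(40),-1)
for x,z in ((-90,130),(6,130),(6,84)): delta(M(x,-22,z),R)
E
```

```text
shift [-15.4, -3.3, 17.6] turn [0.0038, 0.0011, -0.0002] rows>= 0.6
shift [58.2, -3.5, 79.2] turn [0.0038, 0.0011, -0.0002] rows>= 2.4
shift [28.7, -3.7, 114.5] turn [0.0038, 0.0011, -0.0002] rows>= 2.8
```

send_rows --commands '[[[-15,-3,18],[0.004,0.001,0],0.0],[[5,-3,34],[0.004,0.001,0],0.0],[[22,-3,49],[0.004,0.001,0],0.0],[[40,-3,64],[0.004,0.001,0],0.0],[[58,-4,79],[0.004,0.001,0],0.0],[[58,-4,79],[0.004,0.001,0],0.0],[[58,-4,79],[0.004,0.001,0],0.0]]'

```text
time: 9.65
tool_pos: [0.6391, 0.0983, 0.1301]
ee_rot: [180.0, -40.0, 46.9]
contact_force: [1.4, -0.7, -0.4]
finger_gap: 0.0136
```

```bash
python3 - <<'E'
from h import *
s=status.observe(); print(s["time"],s["contact_force"].round(1),s["finger_gap"])
R=Rplace(np.radians(40),-1)
for x,z in ((6,130),(6,84)): delta(M(x,-22,z),R)
p,R=cur(); X,c,d=barbox(p,R)
rim=np.array([M(x,y,73) for x in(-22,22) for y in(-37,-7)])
for cam,b in (("side",(230,160,290,230)),("top",(170,170,230,215))):
  im=snapshot(cam)[:,:,::-1]; z=10
  im=cv2.resize(im[b[1]:b[3],b[0]:b[2]],None,fx=z,fy=z,interpolation=cv2.INTER_CUBIC)
  q=lambda X:((proj(cam,X)-np.array(b[:2])+.5)*z-.5)
  uv=q(X)
  for i in range(8):
    for k in (1,2,4):
      if not i&k: cv2.line(im,tuple(map(int,uv[i])),tuple(map(int,uv[i|k])),(0,0,255),1)
  cv2.polylines(im,[q(rim)[[0,1,3,2]].astype(np.int32)],True,(0,255,0),1)
  cv2.imwrite(f"pics/ov2_{cam}.png",im if im.shape[0]<=600 else cv2.resize(im,None,fx=600/im.shape[0],fy=600/im.shape[0]))
E
```

```text
9.65 [ 1.4 -0.7 -0.4] 0.013649056431527449
shift [-0.3, 1.0, -0.2] turn [-0.0012, 0.0, 0.0018] rows>= 0.0
shift [-29.9, 1.0, 35.1] turn [-0.0012, 0.0, 0.0018] rows>= 1.1
```

View pics/ov2_side.png

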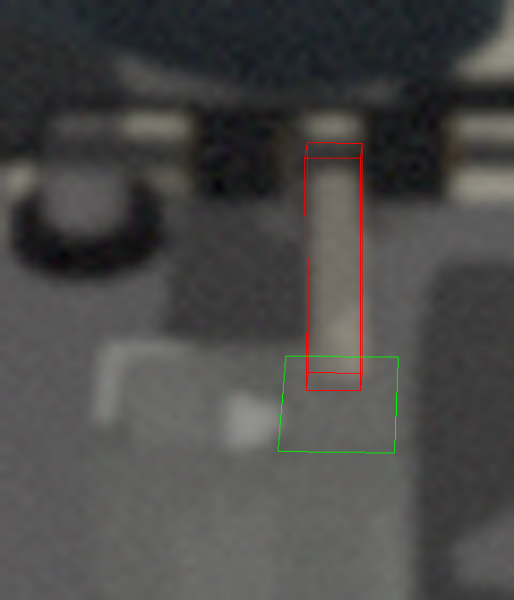

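View pics/ov2_top.png

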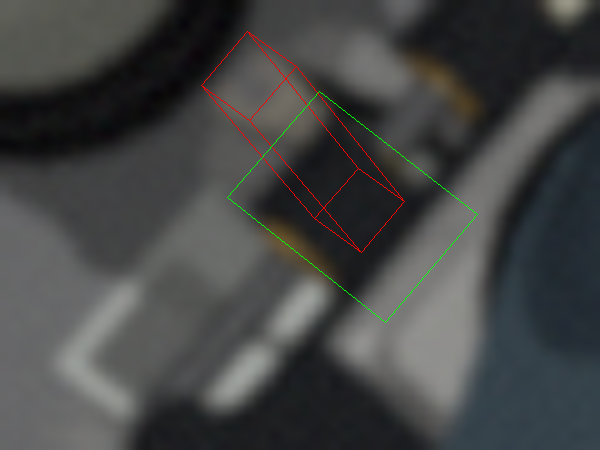

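send_rows --commands '[[[-8,1,9],[0,0,0],0.0],[[-16,1,18],[0,0,0],0.0],[[-23,1,27],[0,0,0],0.0],[[-30,1,35],[0,0,0],0.0],[[-30,1,35],[0,0,0],0.0],[[-30,1,35],[0,0,0],0.0]]'

```text
time: 10.25
tool_pos: [0.6385, 0.0965, 0.0825]
ee_rot: [-179.8, -39.9, 46.7]
contact_force: [-0.4, 0.2, 0.5]
finger_gap: 0.0138
```

```bash
python3 - <<'E'
from h import *
s=status.observe(); print(s["time"],s["contact_force"].round(1),s["torque"].round(2),s["finger_gap"])
delta(M(6,-22,84),Rplace(np.radians(40),-1))
for cam,b in (("side",(200,110,330,240)),("top",(150,150,270,240))):
  im=snapshot(cam)[:,:,::-1]; z=600/(b[3]-b[1])
  cv2.imwrite(f"pics/in1_{cam}.png",cv2.resize(im[b[1]:b[3],b[0]:b[2]],None,fx=z,fy=z,interpolation=cv2.INTER_CUBIC))
E
```

```text
10.25 [-0.4  0.2  0.5] [-0.28  0.3   0.03] 0.013793019207728659
shift [2.0, 0.3, -0.3] turn [-0.0017, 0.0009, -0.0014] rows>= 0.0
```

View pics/in1_side.png

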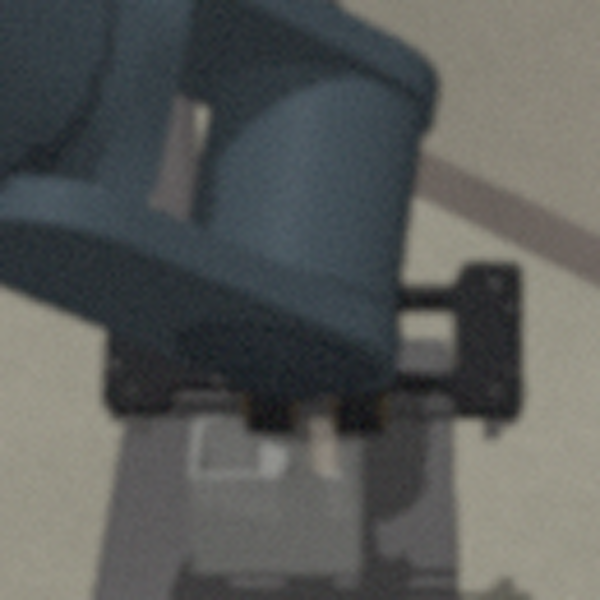

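View pics/in1_top.png

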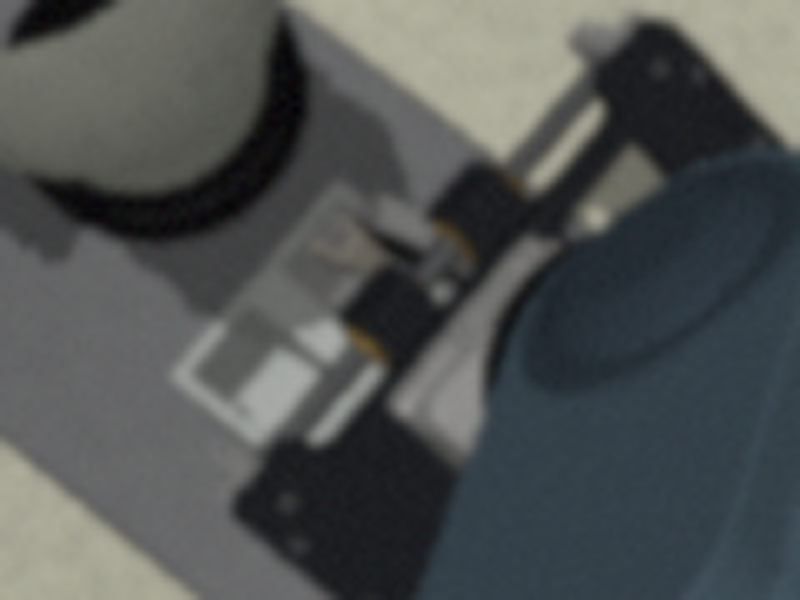

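send_rows --commands '[[[0,0,0],[0,0,0],0.28],[[0,0,0],[0,0,0],0.28],[[0,0,0],[0,0,0],0.28],[[0,0,0],[0,0,0],0.28],[[0,0,0],[0,0,0],0.28],[[0,0,0],[0,0,0],0.28]]'

```text
time: 10.85
tool_pos: [0.6394, 0.0964, 0.0842]
ee_rot: [180.0, -40.0, 46.8]
contact_force: [0.6, -1.1, 0.3]
finger_gap: 0.0265
```

```bash
python3 - <<'E'
from h import *
s=status.observe(); print(s["time"],s["contact_force"].round(1),s["finger_gap"])
for cam,b in (("side",(220,180,300,240)),("top",(170,170,250,230))):
  im=snapshot(cam)[:,:,::-1]; z=600/(b[3]-b[1])
  cv2.imwrite(f"pics/rel1_{cam}.png",cv2.resize(im[b[1]:b[3],b[0]:b[2]],None,fx=z,fy=z,interpolation=cv2.INTER_CUBIC))
E
```

```text
10.85 [ 0.6 -1.1  0.3] 0.026513323226103076
```

View pics/rel1_side.png

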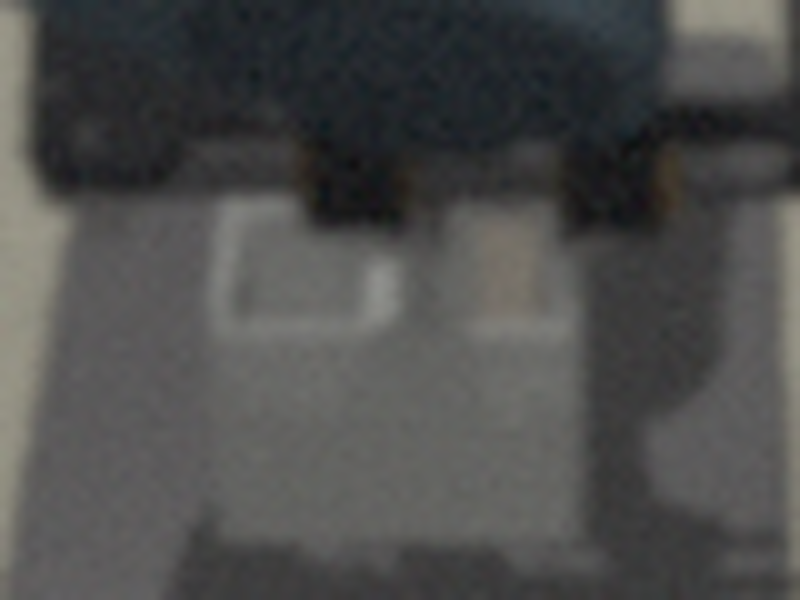

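View pics/rel1_top.png

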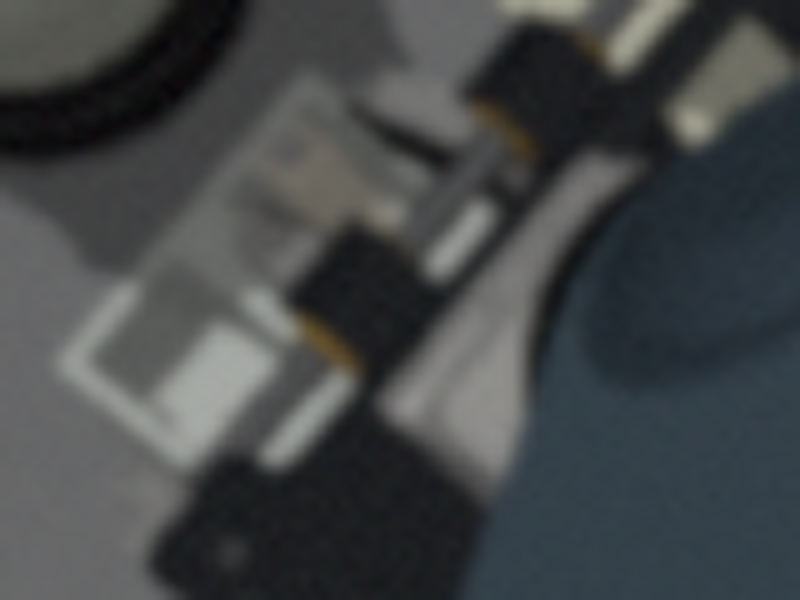

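send_rows --commands '[[[0,0,-20],[0,0,0],0.28],[[0,0,-45],[0,0,0],0.28],[[0,0,-80],[0,0,0],0.28],[[0,0,-120],[0,0,0],0.28],[[0,0,-140],[0,0,0],0.28],[[0,0,-140],[0,0,0],0.28]]'

```text
time: 11.45
tool_pos: [0.5792, 0.0284, 0.1957]
ee_rot: [179.4, -40.2, 47.1]
contact_force: [0.1, -1.6, 0.7]
finger_gap: 0.0268
```

```bash
python3 - <<'E'
from kin import *
s=status.observe(); print(s["time"],s["contact_force"].round(1),s["joint_pos"].round(1))
for cam,b in (("side",(220,180,300,240)),("top",(170,170,250,230))):
  im=snapshot(cam)[:,:,::-1]; z=600/(b[3]-b[1])
  cv2.imwrite(f"pics/ret1_{cam}.png",cv2.resize(im[b[1]:b[3],b[0]:b[2]],None,fx=z,fy=z,interpolation=cv2.INTER_CUBIC))
a=np.radians(62.5); d=np.array([np.cos(a),np.sin(a),0]); g=np.array([.457,-.268,0])-.017*d
print(g); t=ik(g+[0,0,.10],Rpick(a,s=-1)); print([v.round(1) for v in t.values()])
j0=s["joint_pos"];j1=list(t.values())[0]
for f in np.linspace(0,1,7):
    p,R=fk(j0+(j1-j0)*f,P0); print(f,p.round(3),R.as_euler("xyz",degrees=True).round(0))
p,R=fk(j0+(j1-j0)*.5,P0); delta(p,R)
E
```

```text
11.45 [ 0.1 -1.6  0.7] [-26.6  -6.5 119.2  44.3  61.9  -3.3]
[ 0.44915027 -0.28307918  0.        ]
[array([-60.1,  14.3, 106.9,  29.3,  80.8, 136.9])]
0.0 [0.579 0.028 0.196] [179. -40.  47.]
0.16666666666666666 [ 0.573 -0.028  0.179] [-160.  -33.   14.]
0.3333333333333333 [ 0.561 -0.084  0.162] [-149.  -19.  -13.]
0.5 [ 0.542 -0.138  0.146] [-145.   -1.  -35.]
0.6666666666666666 [ 0.517 -0.19   0.13 ] [-149.   15.  -58.]
0.8333333333333333 [ 0.486 -0.239  0.115] [-161.   29.  -85.]
1.0 [ 0.449 -0.283  0.1  ] [-180.   35. -117.]
shift [-142.6, 89.3, -59.8] turn [-0.0197, -0.1189, 1.4452] rows>= 11.6
```

View pics/ret1_side.png

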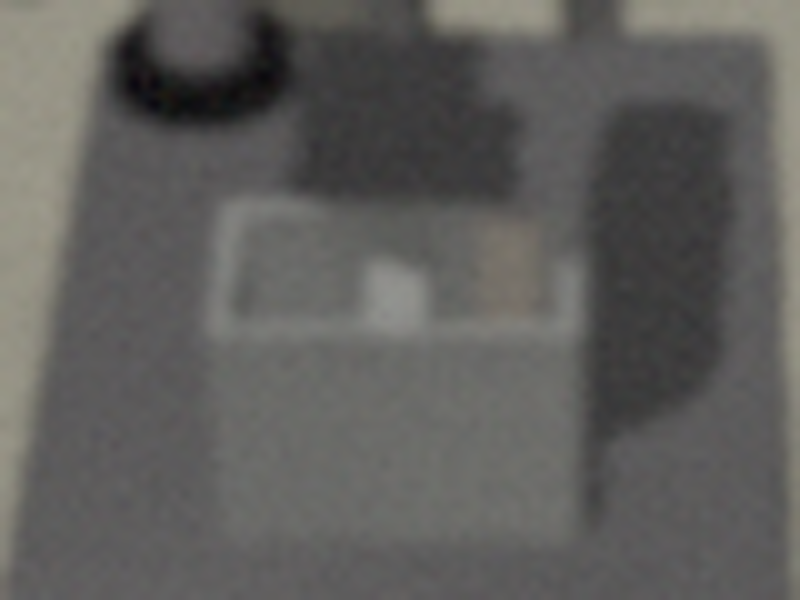

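View pics/ret1_top.png

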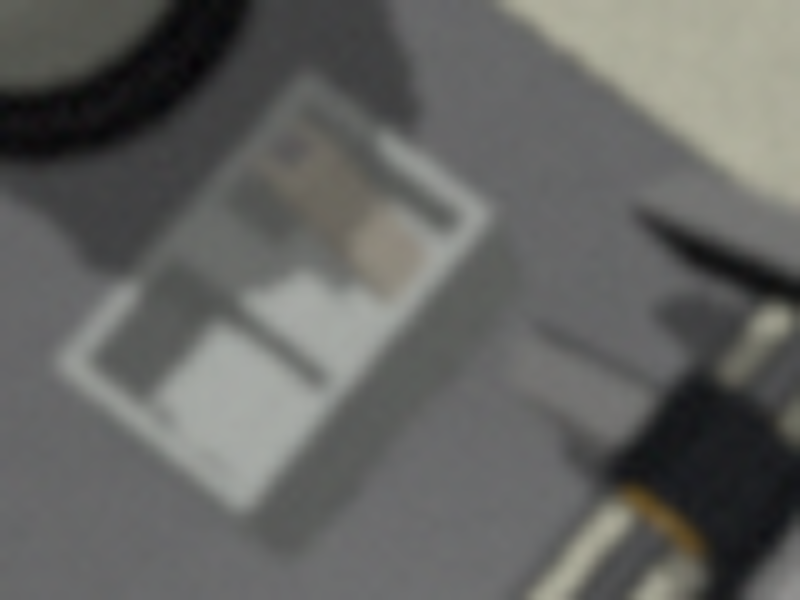

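```bash
python3 - <<'E'
from kin import *
s=status.observe(); j0=s["joint_pos"];j1=np.array([-60.1,14.3,106.9,29.3,80.8,136.9])
p,R=fk(j0+(j1-j0)*.5,P0); delta([.52,-.13,.18],R)
E
```

```text
shift [-127.4, 67.7, -91.9] turn [-0.0171, -0.1215, 1.4465] rows>= 11.6
```

send_rows --commands '[[[-127,68,-92],[-0.017,-0.121,1.446],0.45],[[-127,68,-92],[-0.017,-0.121,1.446],0.45],[[-127,68,-92],[-0.017,-0.121,1.446],0.45],[[-127,68,-92],[-0.017,-0.121,1.446],0.45],[[-127,68,-92],[-0.017,-0.121,1.446],0.45],[[-127,68,-92],[-0.017,-0.121,1.446],0.45],[[-127,68,-92],[-0.017,-0.121,1.446],0.45],[[-127,68,-92],[-0.017,-0.121,1.446],0.45],[[-127,68,-92],[-0.017,-0.121,1.446],0.45],[[-127,68,-92],[-0.017,-0.121,1.446],0.45],[[-127,68,-92],[-0.017,-0.121,1.446],0.45],[[-127,68,-92],[-0.017,-0.121,1.446],0.45]]'

```text
time: 12.55
tool_pos: [0.5202, -0.1283, 0.1778]
ee_rot: [-145.2, -0.8, -35.4]
contact_force: [0.2, 0.2, -0.7]
finger_gap: 0.0424
```

```bash
python3 - <<'E'
from kin import *
s=status.observe(); print(s["joint_pos"].round(1),s["time"])
a=np.radians(62.5); d=np.array([np.cos(a),np.sin(a),0]); g=np.array([.457,-.268,0])-.017*d
delta(g+[0,0,.09],Rpick(a,s=-1))
E
```

```text
[-44.3  -1.8 115.   35.8  75.3  68.8] 12.55
shift [30.5, 187.8, -23.1] turn [-0.067, -0.073, 1.4649] rows>= 11.7
```

send_rows --commands '[[[30,188,-23],[-0.067,-0.073,1.465],0.45],[[30,188,-23],[-0.067,-0.073,1.465],0.45],[[30,188,-23],[-0.067,-0.073,1.465],0.45],[[30,188,-23],[-0.067,-0.073,1.465],0.45],[[30,188,-23],[-0.067,-0.073,1.465],0.45],[[30,188,-23],[-0.067,-0.073,1.465],0.45],[[30,188,-23],[-0.067,-0.073,1.465],0.45],[[30,188,-23],[-0.067,-0.073,1.465],0.45],[[30,188,-23],[-0.067,-0.073,1.465],0.45],[[30,188,-23],[-0.067,-0.073,1.465],0.45],[[30,188,-23],[-0.067,-0.073,1.465],0.45],[[30,188,-23],[-0.067,-0.073,1.465],0.45]]'

```text
time: 13.55
tool_pos: [0.4498, -0.2832, 0.09]
ee_rot: [-180.0, 35.0, -117.5]
contact_force: [0.2, 0.2, 0.2]
finger_gap: 0.0421
```

```bash
python3 - <<'E'
from kin import *
s=status.observe(); print(s["joint_pos"].round(1),s["time"])
a=np.radians(62.5); d=np.array([np.cos(a),np.sin(a),0]); g=np.array([.457,-.268,0])-.017*d
delta(g+[0,0,.09],Rpick(a,s=-1));delta(g+[0,0,.01],Rpick(a,s=-1))
im=snapshot("side");cv2.imwrite("pics/s6.png",cv2.resize(im[220:420,240:500,::-1],None,fx=3,fy=3,interpolation=cv2.INTER_CUBIC))
E
```

```text
[-60.   15.3 107.   29.5  79.9 136.4] 13.55
shift [0.2, 0.7, -0.1] turn [-0.0005, 0.0008, -0.0002] rows>= 0.0
shift [46.1, 0.7, 65.4] turn [-0.0005, 0.0008, -0.0002] rows>= 1.9
```

View pics/s6.png

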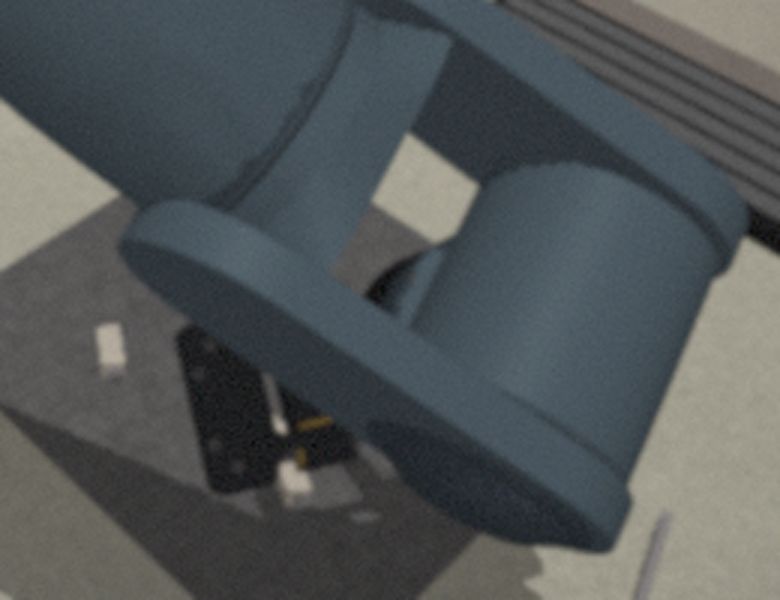

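send_rows --commands '[[[18,1,25],[0,0.001,0],0.45],[[34,1,48],[0,0.001,0],0.45],[[42,1,59],[0,0.001,0],0.45],[[46,1,65],[0,0.001,0],0.45],[[46,1,65],[0,0.001,0],0.45],[[46,1,65],[0,0.001,0],0.45]]'

```text
time: 14.1
tool_pos: [0.4493, -0.2847, 0.0123]
ee_rot: [-179.5, 34.9, -117.0]
contact_force: [0.5, 1.4, 0.5]
finger_gap: 0.0419
```

```bash
python3 - <<'E'
from kin import *
s=status.observe(); print(s["contact_force"].round(1),s["tool_pos"])
im=snapshot("top");cv2.imwrite("pics/t7.png",cv2.resize(im[180:330,280:480,::-1],None,fx=4,fy=4,interpolation=cv2.INTER_CUBIC))
im=snapshot("side");cv2.imwrite("pics/s7.png",cv2.resize(im[270:420,240:440,::-1],None,fx=4,fy=4,interpolation=cv2.INTER_CUBIC))
E
```

```text
[0.5 1.4 0.5] [ 0.44931657 -0.2846562   0.0123007 ]
```

View pics/t7.png

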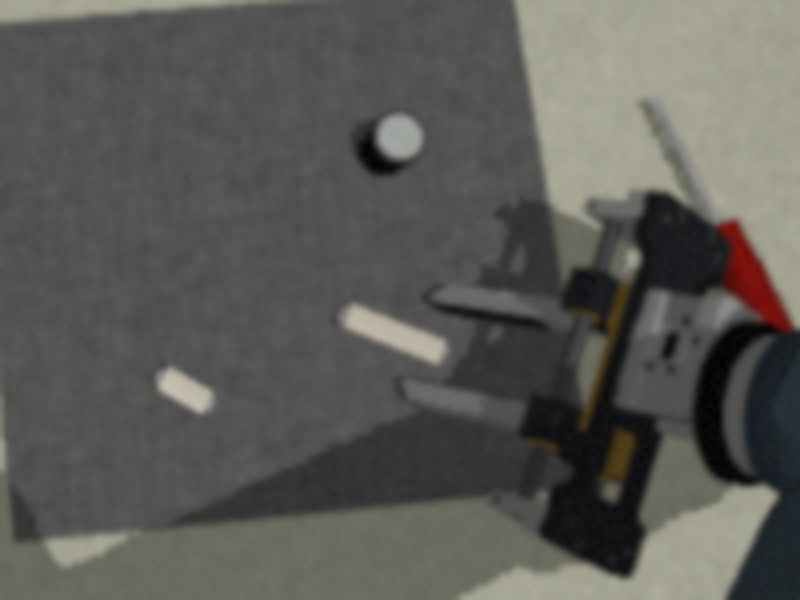

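View pics/s7.png

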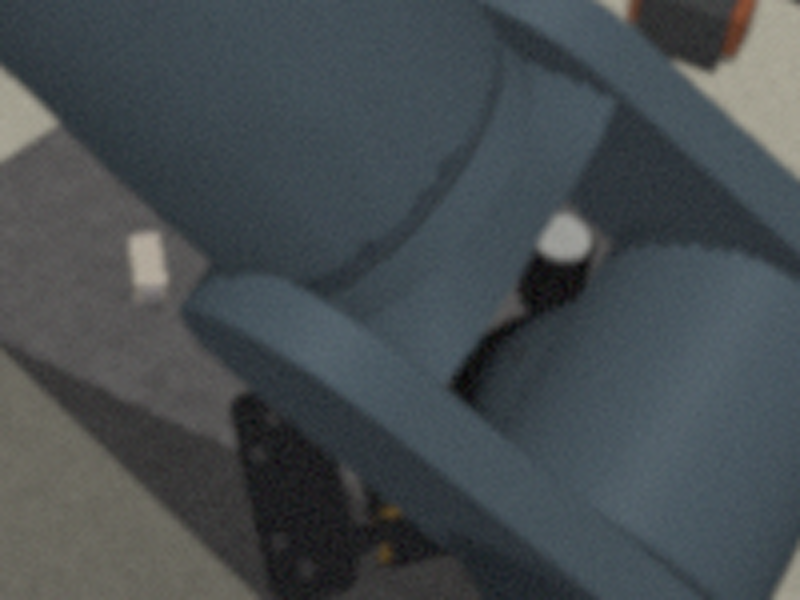

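send_rows --commands '[[[0,0,0],[0,0,0],0.0],[[0,0,0],[0,0,0],0.0],[[0,0,0],[0,0,0],0.0],[[0,0,0],[0,0,0],0.0],[[0,0,0],[0,0,0],0.0],[[0,0,0],[0,0,0],0.0],[[0,0,0],[0,0,0],0.0],[[0,0,0],[0,0,0],0.0]]' --newtons 30

```text
time: 14.87
tool_pos: [0.4492, -0.2854, 0.013]
ee_rot: [-179.5, 34.9, -117.1]
contact_force: [-0.5, 0.1, 3.4]
finger_gap: 0.013
```

send_rows --commands '[[[-30,0,-43],[0,0,0],0.0],[[-63,0,-90],[0,0,0],0.0],[[-80,0,-115],[0,0,0],0.0],[[-80,0,-115],[0,0,0],0.0],[[-80,0,-115],[0,0,0],0.0]]'

```text
time: 15.28
tool_pos: [0.4497, -0.2872, 0.1569]
ee_rot: [-179.0, 34.6, -116.8]
contact_force: [0.0, 0.7, -1.1]
finger_gap: 0.0131
```

```bash
python3 - <<'E'
from kin import *
s=status.observe();print(s["finger_gap"],s["time"],s["contact_force"].round(1),s["tool_pos"])
j0=s["joint_pos"]; t=ik(M(-90,22,140),Rplace(np.radians(40),-1)); print([v.round(1) for v in t.values()]); j1=list(t.values())[0]
for f in np.linspace(0,1,5):
    p,R=fk(j0+(j1-j0)*f,P0); print(f,p.round(3),R.as_euler("xyz",degrees=True).round(0))
p,R=fk(j0+(j1-j0)*.5,P0); delta([.48,-.14,.19],R)
im=snapshot("top");cv2.imwrite("pics/t8.png",cv2.resize(im[180:330,280:480,::-1],None,fx=4,fy=4,interpolation=cv2.INTER_CUBIC))
E
```

```text
0.01307039722104976 15.2833 [ 0.   0.7 -1.1] [ 0.44971269 -0.2872442   0.15694377]
[array([-25.3,  -7.4, 126.6,  46.9,  56.9,  -7.4])]
0.0 [ 0.45  -0.287  0.157] [-179.   35. -117.]
0.25 [ 0.499 -0.204  0.152] [-153.   22.  -70.]
0.5 [ 0.531 -0.116  0.148] [-144.   -2.  -35.]
0.75 [ 0.545 -0.028  0.144] [-152.  -27.    0.]
1.0 [0.542 0.057 0.14 ] [180. -40.  47.]
shift [-138.3, 40.2, 54.4] turn [0.0835, 0.0573, -1.4779] rows>= 11.9
```

View pics/t8.png

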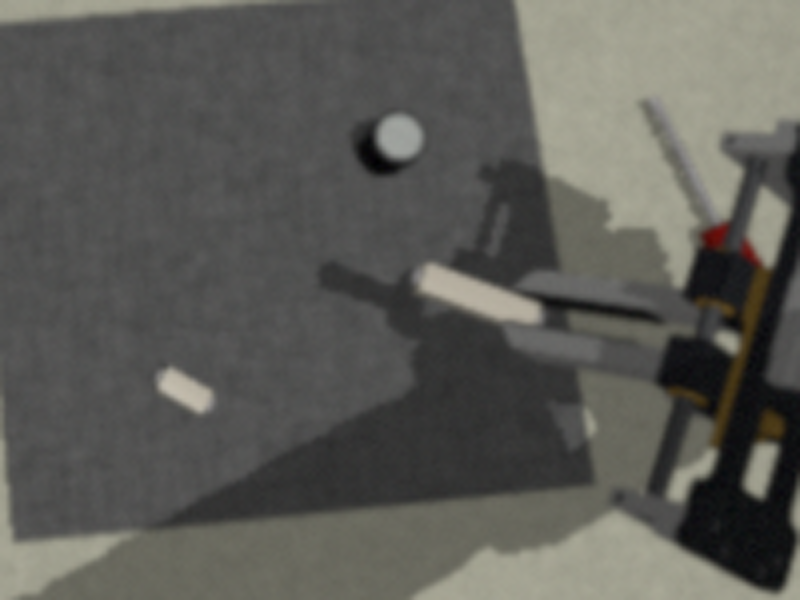

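send_rows --commands '[[[-138,40,54],[0.083,0.057,-1.478],0.0],[[-138,40,54],[0.083,0.057,-1.478],0.0],[[-138,40,54],[0.083,0.057,-1.478],0.0],[[-138,40,54],[0.083,0.057,-1.478],0.0],[[-138,40,54],[0.083,0.057,-1.478],0.0],[[-138,40,54],[0.083,0.057,-1.478],0.0],[[-138,40,54],[0.083,0.057,-1.478],0.0],[[-138,40,54],[0.083,0.057,-1.478],0.0],[[-138,40,54],[0.083,0.057,-1.478],0.0],[[-138,40,54],[0.083,0.057,-1.478],0.0],[[-138,40,54],[0.083,0.057,-1.478],0.0],[[-138,40,54],[0.083,0.057,-1.478],0.0]]'

```text
time: 16.33
tool_pos: [0.4775, -0.1372, 0.1839]
ee_rot: [-144.0, -1.5, -34.4]
contact_force: [-0.2, 0.4, -0.4]
finger_gap: 0.0132
```

```bash
python3 - <<'E'
from kin import *
s=status.observe();print(s["joint_pos"].round(1),s["finger_gap"])
delta(M(-90,22,140),Rplace(np.radians(40),-1))
E
```

```text
[-49.4  -6.5 119.2  35.7  79.1  63.8] 0.013206957036966373
shift [-57.9, -134.5, 150.1] turn [-0.0051, 0.1097, -1.4321] rows>= 11.5
```

send_rows --commands '[[[-58,-134,150],[-0.005,0.11,-1.432],0.0],[[-58,-134,150],[-0.005,0.11,-1.432],0.0],[[-58,-134,150],[-0.005,0.11,-1.432],0.0],[[-58,-134,150],[-0.005,0.11,-1.432],0.0],[[-58,-134,150],[-0.005,0.11,-1.432],0.0],[[-58,-134,150],[-0.005,0.11,-1.432],0.0],[[-58,-134,150],[-0.005,0.11,-1.432],0.0],[[-58,-134,150],[-0.005,0.11,-1.432],0.0],[[-58,-134,150],[-0.005,0.11,-1.432],0.0],[[-58,-134,150],[-0.005,0.11,-1.432],0.0],[[-58,-134,150],[-0.005,0.11,-1.432],0.0],[[-58,-134,150],[-0.005,0.11,-1.432],0.0]]'

```text
time: 17.33
tool_pos: [0.5416, 0.0563, 0.1391]
ee_rot: [-180.0, -39.8, 46.8]
contact_force: [-0.6, 0.7, 0.4]
finger_gap: 0.013
```

```bash
python3 - <<'E'
from h import *
s=status.observe(); print(s["time"],s["contact_force"].round(1),s["finger_gap"],s["joint_pos"].round(1))
R0=Rplace(np.radians(40),-1)
for x,z in ((-90,132),(-40,132),(6,132),(6,85)): delta(M(x,22,z),R0)
p,R=cur(); X,c,d=barbox(p,R,.019,-.004)
for cam,b in (("side",(210,170,270,240)),("top",(190,200,250,245))):
  im=snapshot(cam)[:,:,::-1]; z=10
  uv0=proj(cam,c)[0]; b=(int(uv0[0])-30,int(uv0[1])-28,int(uv0[0])+30,int(uv0[1])+28)
  im=cv2.resize(im[b[1]:b[3],b[0]:b[2]],None,fx=z,fy=z,interpolation=cv2.INTER_CUBIC)
  uv=((proj(cam,X)-np.array(b[:2])+.5)*z-.5)
  for i in range(8):
    for k in (1,2,4):
      if not i&k: cv2.line(im,tuple(map(int,uv[i])),tuple(map(int,uv[i|k])),(0,0,255),1)
  cv2.imwrite(f"pics/ov3_{cam}.png",im)
E
```

```text
17.3333 [-0.6  0.7  0.4] 0.013004659418335916 [-25.4  -7.4 126.6  46.7  56.9  -7.4]
shift [-3.8, -0.5, 6.1] turn [0.0004, 0.0027, -0.0006] rows>= 0.2
shift [34.6, -0.6, 38.1] turn [0.0004, 0.0027, -0.0006] rows>= 1.2
shift [69.9, -0.6, 67.6] turn [0.0004, 0.0027, -0.0006] rows>= 2.3
shift [39.8, -0.6, 103.7] turn [0.0004, 0.0027, -0.0006] rows>= 2.7
```

View pics/ov3_side.png

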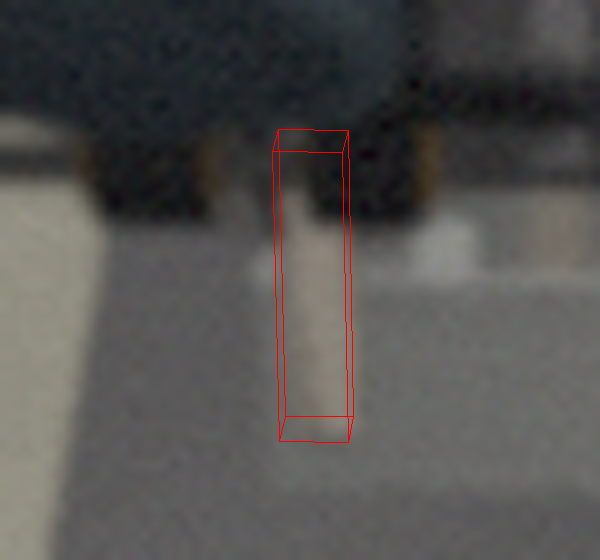

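View pics/ov3_top.png

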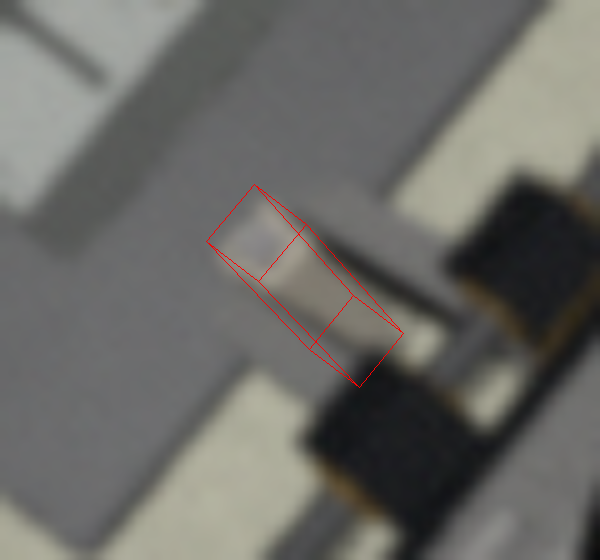

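send_rows --commands '[[[-4,-2,6],[0,0.003,0],0.0],[[14,-2,22],[0,0.003,0],0.0],[[34,-2,38],[0,0.003,0],0.0],[[52,-2,53],[0,0.003,0],0.0],[[70,-2,68],[0,0.003,0],0.0],[[70,-2,68],[0,0.003,0],0.0],[[70,-2,68],[0,0.003,0],0.0]]'

```text
time: 18.02
tool_pos: [0.6083, 0.1286, 0.1337]
ee_rot: [-180.0, -40.1, 46.6]
contact_force: [-0.6, -0.3, 0.9]
finger_gap: 0.0135
```

```bash
python3 - <<'E'
from h import *
s=status.observe(); print(s["time"],s["contact_force"].round(1),s["finger_gap"])
R0=Rplace(np.radians(40),-1)
for x,z in ((6,132),(6,84.5)): delta(M(x,23,z),R0)
for cam,b in (("side",(200,150,290,240)),("top",(160,160,250,230))):
  im=snapshot(cam)[:,:,::-1]; z=600/(b[3]-b[1])
  cv2.imwrite(f"pics/in2_{cam}.png",cv2.resize(im[b[1]:b[3],b[0]:b[2]],None,fx=z,fy=z,interpolation=cv2.INTER_CUBIC))
E
```

```text
18.0167 [-0.6 -0.3  0.9] 0.013458712960226703
shift [-2.1, -0.7, 0.5] turn [0.0017, -0.001, -0.003] rows>= 0.1
shift [-32.7, -0.7, 36.8] turn [0.0017, -0.001, -0.003] rows>= 1.2
```

View pics/in2_side.png

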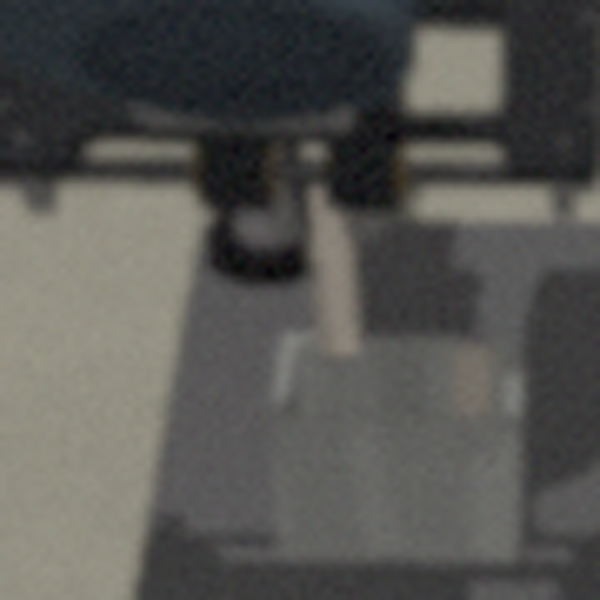

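View pics/in2_top.png

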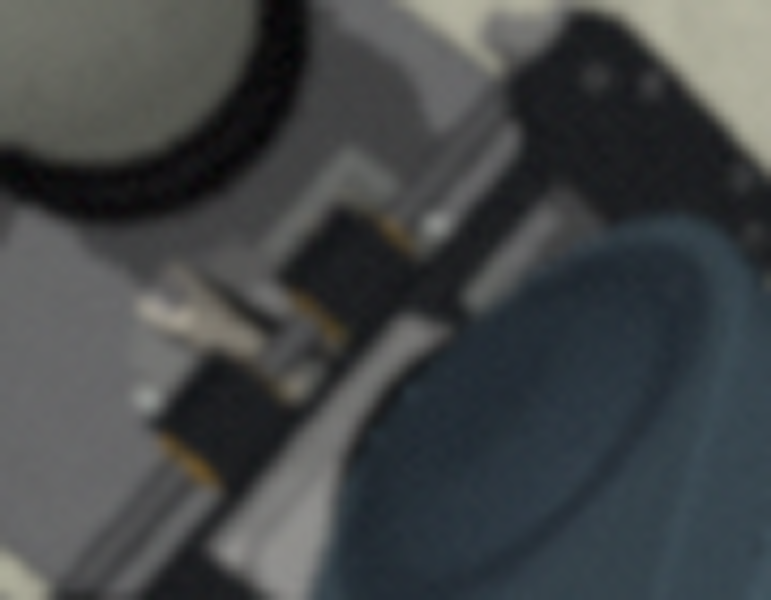

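send_rows --commands '[[[-2,-2.5,1],[0.002,0,0],0.0],[[-10,-2.5,10],[0.002,0,0],0.0],[[-17,-2.5,19],[0.002,0,0],0.0],[[-25,-2.5,28],[0.002,0,0],0.0],[[-33,-2.5,37],[0.002,0,0],0.0],[[-33,-2.5,37],[0.002,0,0],0.0],[[-33,-2.5,37],[0.002,0,0],0.0]]'

```text
time: 18.7
tool_pos: [0.6055, 0.1281, 0.0848]
ee_rot: [-179.9, -40.1, 46.5]
contact_force: [0.4, 0.8, 0.2]
finger_gap: 0.0132
```

```bash
python3 - <<'E'
from h import *
s=status.observe(); print(s["time"],s["contact_force"].round(1),s["torque"].round(2),s["finger_gap"])
delta(M(6,25,84.5),Rplace(np.radians(40),-1))
for cam,b in (("side",(210,165,290,235)),("top",(160,160,250,230))):
  im=snapshot(cam)[:,:,::-1]; z=600/(b[3]-b[1])
  cv2.imwrite(f"pics/in3_{cam}.png",cv2.resize(im[b[1]:b[3],b[0]:b[2]],None,fx=z,fy=z,interpolation=cv2.INTER_CUBIC))
E
```

```text
18.7 [0.4 0.8 0.2] [-0.29  0.3  -0.03] 0.013248932169056886
shift [0.5, -1.0, 0.8] turn [0.0013, -0.0015, -0.0043] rows>= 0.0
```

View pics/in3_side.png

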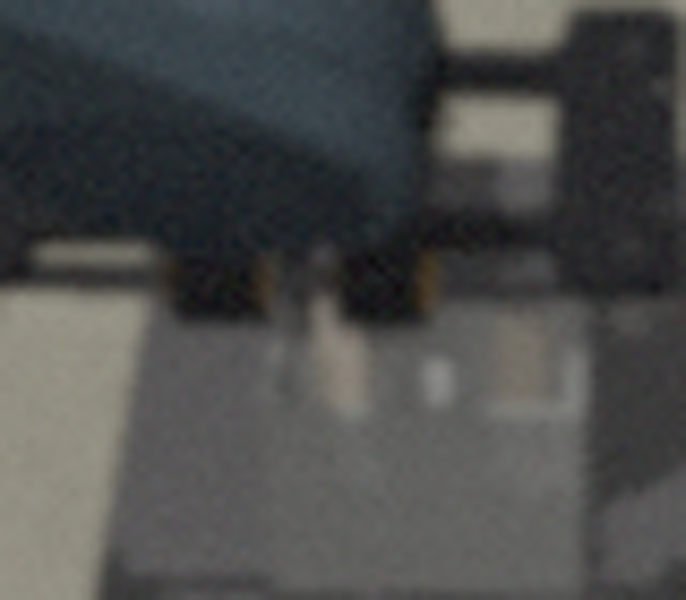

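View pics/in3_top.png

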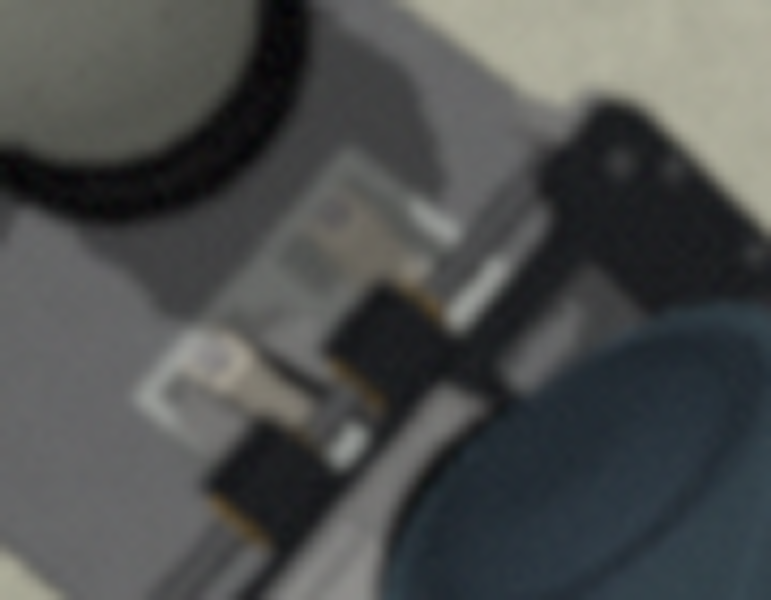

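send_rows --commands '[[[0,0,0],[0,0,0],0.28],[[0,0,0],[0,0,0],0.28],[[0,0,0],[0,0,0],0.28],[[0,0,0],[0,0,0],0.28],[[0,0,0],[0,0,0],0.28],[[0,0,0],[0,0,0],0.28]]'

```text
time: 19.3
tool_pos: [0.6065, 0.1283, 0.0861]
ee_rot: [180.0, -40.2, 46.6]
contact_force: [-0.7, -0.9, 0.1]
finger_gap: 0.0263
```

```bash
python3 - <<'E'
from h import *
s=status.observe(); print(s["time"],s["contact_force"].round(1),s["finger_gap"])
for cam,b in (("side",(210,165,290,235)),("top",(160,160,250,230))):
  im=snapshot(cam)[:,:,::-1]; z=600/(b[3]-b[1])
  cv2.imwrite(f"pics/rel2_{cam}.png",cv2.resize(im[b[1]:b[3],b[0]:b[2]],None,fx=z,fy=z,interpolation=cv2.INTER_CUBIC))
E
```

```text
19.3 [-0.7 -0.9  0.1] 0.0263117224194296
```

View pics/rel2_side.png

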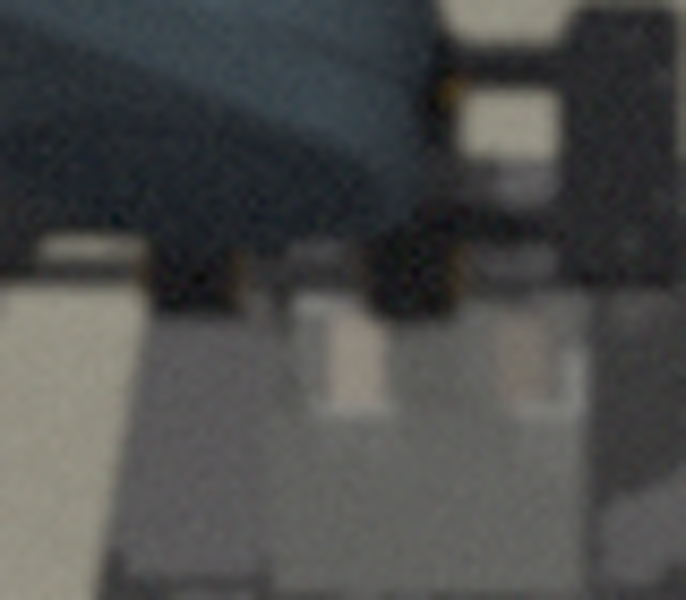

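View pics/rel2_top.png

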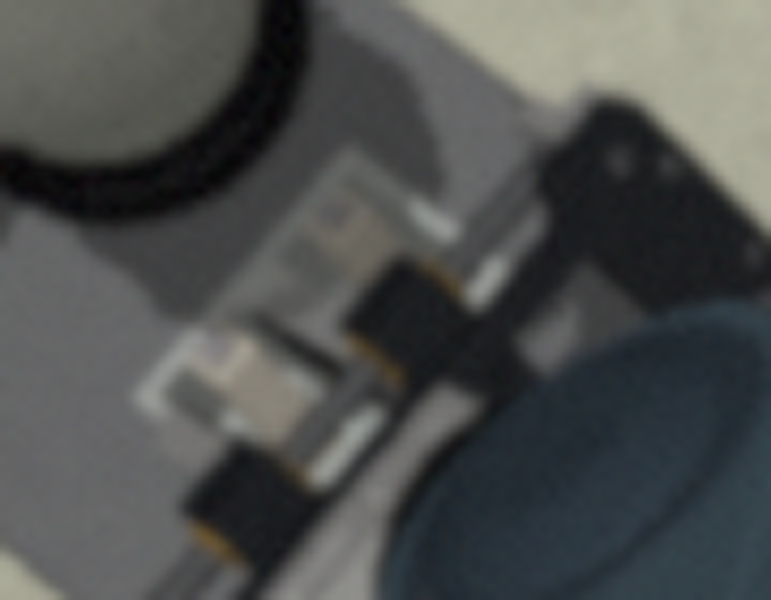

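Released; the bar dropped into the left well. I'll retreat now.

send_rows --commands '[[[0,0,-20],[0,0,0],0.28],[[0,0,-45],[0,0,0],0.28],[[0,0,-80],[0,0,0],0.28],[[0,0,-120],[0,0,0],0.28],[[0,0,-160],[0,0,0],0.28],[[0,0,-200],[0,0,0],0.28],[[0,0,-200],[0,0,0],0.28],[[0,0,-200],[0,0,0],0.28]]'

```text
time: 20.07
tool_pos: [0.5185, 0.0331, 0.2412]
ee_rot: [179.6, -40.2, 46.8]
contact_force: [0.8, 0.1, -0.5]
finger_gap: 0.0264
```

```bash
python3 - <<'E'
from h import *
s=status.observe(); print(s["time"],s["contact_force"].round(1),s["tool_pos"])
for cam,b in (("side",(210,165,290,235)),("top",(160,160,250,230))):
  im=snapshot(cam)[:,:,::-1]; z=600/(b[3]-b[1])
  cv2.imwrite(f"pics/ret2_{cam}.png",cv2.resize(im[b[1]:b[3],b[0]:b[2]],None,fx=z,fy=z,interpolation=cv2.INTER_CUBIC))
  cv2.imwrite(f"pics/full_{cam}.png",im)
for th in("short_resistor","capacitor","resistor_a"): print(th,[[(np.round(d["xyz"],3),round(d["p"],2)) for d in nets.spot_in(c,th)] for c in("side","top")])
E
```

```text
20.0667 [ 0.8  0.1 -0.5] [0.51854111 0.0331321  0.24116398]
short_resistor [[(array([ 0.435, -0.157,  0.017]), 0.62)], []]
capacitor [[(array([ 0.553, -0.283,  0.033]), 0.76)], []]
resistor_a [[(array([0.644, 0.101, 0.066]), 0.53)], [(array([ 0.559, -0.275,  0.044]), 0.62), (array([0.641, 0.096, 0.059]), 0.57)]]
```

View pics/ret2_side.png

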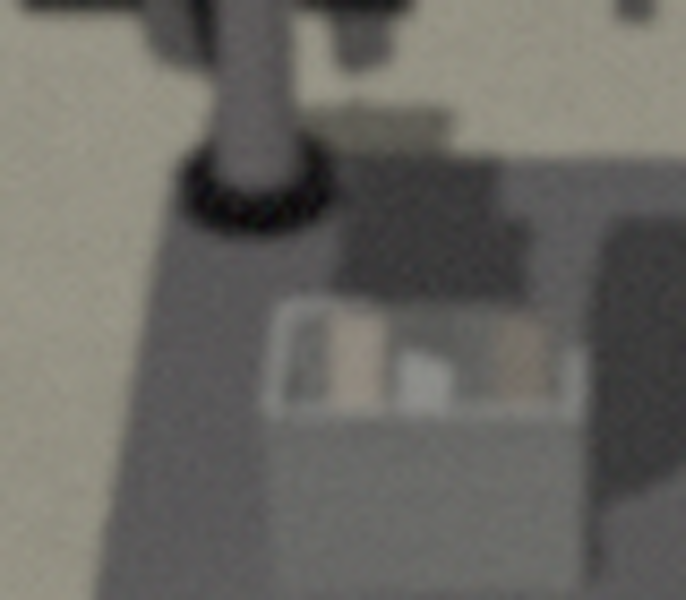

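View pics/ret2_top.png

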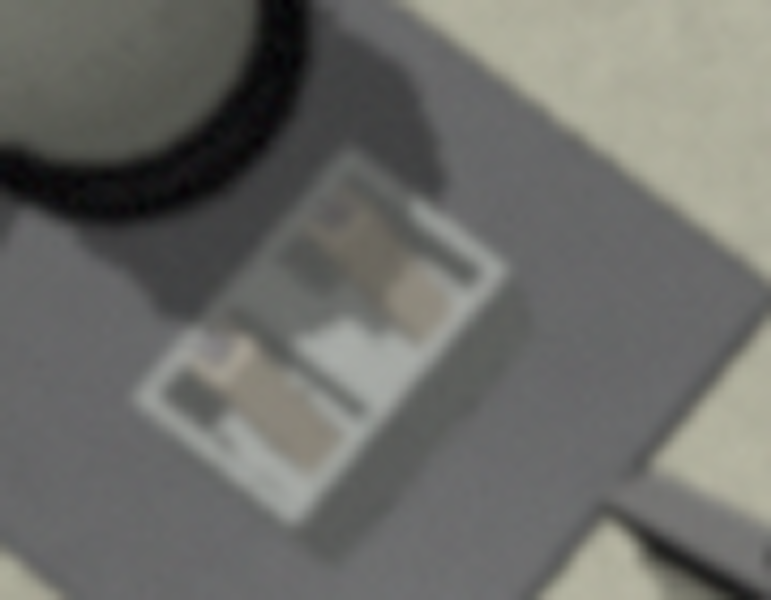

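View pics/full_top.png

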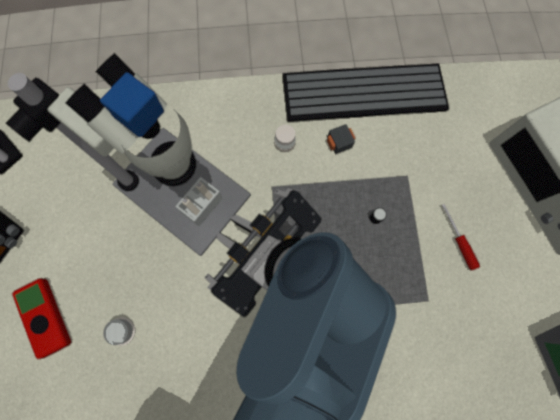

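```bash
python3 -c "
from station import order,status
print(order.close_job()); print(status.observe()['time'])"
```

```text
the job is handed in; nothing more can be done
None
the job is handed in; nothing more can be done
```

Both long resistors are in the holder: resistor_a in the right (-y) well and resistor_b in the left (+y) well. Each went in end first and leans on the +x wall with an end face up. I handed the job in at about 20 s.

**Final pictures:** both cameras, with the gripper well clear, show one bar standing in each well. The top camera shows the steel terminal of each uppermost. The top view also shows the microscope where it was.

**Forces:** the contact force read at most about 3.4 N at the end of any move, with no sign of contact with the microscope.

**Short resistor and capacitor:** the side camera found both within about 5 mm of their first readings, roughly the network's accuracy. From the top camera the network missed both. The arm hid the short resistor in that view, and the network reported the capacitor, which is plainly visible there, as "resistor". I take that as a mislabel.

**One small deviation:** resistor_b sat a few degrees askew in the jaws. I shifted the drop about 3 mm sideways to allow for it, and it fell in cleanly.

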